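# Change the die of a case press

### The arm

A 6-joint arm with a two-finger parallel gripper is mounted at the origin on a cart in front of the work surface, level with it; the furniture and walls round the work are solid. World frame = base frame: x ahead of the robot, y to its left, z up, the work surface at z = 0. Lengths are in m, angles in rad, forces in N, time in s.
With the tool pointing down it reaches from about 0.3 to 0.875 m from the base axis. Payload 6.4 kg.
Tool frame: the origin (TCP) lies at the very end of the fingers, on their centre line; the grasp point (between the pads) lies 19 mm behind it; z points along the fingers, y is the line along which they close (so a half turn about z gives the same grasp; the last joint's range is limited). The gripper opens to 85 mm and grips with 20 to 120 N. Pads are 22 mm wide; open, the fingers measure 114 mm over their backs; the gripper's body (76 mm by 85 mm) begins 54 mm behind the grasp point. The pads swing forward as they close: fully open they stand 13 mm farther back than shut.
Start: joints at [1.095, 0.181, 1.607, -0, 1.354, -0.206], TCP at [0.153, 0.554, 0.194] pointing down, gripper open.
Joint ranges: [-2.99, 2.99], [-0.89, 2.07], [0.3, 2.58], [-1.14, 4.28], [0, 2.63], [-3.12, 3.12]. Speed limits (rad/s): [2.57, 2.57, 3.01, 3.14, 3.14, 3.14].

### API

Orientations are given as a unit quaternion [w, x, y, z].
In Python, from bench import ctrl gives the robot as it stands.
- The arm moves only by the tool jog_arm, never from a script. Its argument "series" is a list that holds one entry, the list of rows, each a list of 7 numbers: the shift along the tool's x, y, z in mm, then the turn, a rotation vector about the tool's x, y, z in rad, then the finger opening in mm, from 0 to 85.4. In form: [[[tx, ty, tz, rx, ry, rz, gripper], ...]]. A call has exactly 10 rows; each row shifts and turns the commanded pose from where the row before left it, along the tool's axes as they then stand; what a row does not reach is not made up. A row lasts 1/10 s, in which the tool goes at most 50 mm and 8.59 degrees, less where a joint would pass 70% of its speed; a pose out of reach is approached as far as the arm can. A call with a gripper value outside its range is refused whole. The fingers move at their own pace and stop on an object; the grip force is fixed at half the most. Time passes only in rows, so rows that do not move let the fingers close, or fill a call up. It gives the time, the measured TCP pose, the force, the opening and the grip force at its end, in the units of the state.
- ctrl.get_obs(): the state, without advancing time (a new reading comes with each control period).
- ctrl.camera(name): name is "scene" or "top" or "wrist"; returns a dict with "frame" (400x640x3 uint8, blue, green, red), "z_map" (400x640 float32, m along the optical axis (not along the pixel's ray), 0 where there is no reading), "fx", "fy", "cx", "cy" (pixels), "xyz" and "rotation" of the camera in the world. Camera axes: x right, y down, z forward; pixel columns grow to the right and rows downward; lengths in m; the calibration is good to about 2 mm. The wrist camera is an equidistant fisheye: a pixel r from the principal point sees the ray r / f radians off the axis. A picture is of the moment at which its call begins.
- ctrl.hand_in(): hands the job in; it is judged then, once.
The state is a dict: "time_s": time; "q": joint angles; "dq": joint speeds; "joint_efforts": joint torques, N m; "eef_pos": TCP position; "eef_rot": TCP orientation; "wrist_force": force on the tool from outside, world axes, zero at the start; "torque": the same for the moment, N m; "opening": opening from 0.0 (shut) to 1.0 (fully open); "grasp_force": force on a finger pad.
Only numpy, scipy, OpenCV 4.12 (cv2) and the standard library are available. Lean on these libraries where they do the work, as an engineer would, in place of code of your own. Each camera call takes 0.05 s, during which the arm holds its last target. There are 200 camera calls.

### The job

Change the die on the case press: the wide die stands in the back pocket of the wooden tool tray, shut in by the two knobbed pushers. Clear both pushers upright onto the black side mat, park the narrow die from the press there too, press the wide die fully home onto the tapered spigot, and stand the narrow die upright in the pocket on the spot where the wide one stood. Then put each pusher back upright in the tray where it stood at first, and leave the loupe on the mat where it is.

Things in the scene. Friction and masses are not known exactly. Their poses are not given: they have to be found in the camera images.
- wide_die: white plastic press die, 44 mm across, 24 mm high, dished top, 0.09 kg; tapered bore in the underside (22 mm mouth, 18 mm deep). Origin: centre of underside, z up. Starts in the tray's back pocket. Grip across the diameter, one finger before it and one behind along the tray's length: the pocket walls leave no room left and right, and until both pushers are gone there is none in front.
- narrow_die: white plastic press die, 36 mm across, 24 mm high, ring groove in its top, 0.06 kg; same kind of bore. Origin: centre of the underside, z up. It starts seated loosely on the press spigot: lift it straight up at least 20 mm to clear the spigot.
- ball_pusher: hand pusher, 68 mm high, 0.11 kg: flat round aluminium foot 40 mm across, thin stem, black ball knob 29 mm across with its centre 53.5 mm above the underside. Origin: centre of the underside, z up. Grip the knob.
- drum_pusher: hand pusher, 64 mm high, 0.11 kg: flat round aluminium foot 40 mm across, thick stem, black straight-sided knob 22 mm across from 33 to 64 mm above the underside. Origin: centre of the underside, z up. Grip the knob. The pushers stand side by side in the tray's front bay, 50 mm apart; which one is on the left varies.
- tool_tray: fixed wooden tray, 168 x 136 mm, floor 4 mm and all walls 29 mm above the bench, walls 4 mm thick. Origin on the bench; x runs along the tray to its back (away from the robot), y to its left. The front bay spans x -66 to 6 and y -64 to 64 mm; the pushers stand in it at x = -24, y = +25 and -25 mm. Gauge blocks and putty beside the pocket stay there.
- tray_pocket (a point): a die's place: point on the floor of the tray's back pocket, at x = 32 mm, y = 0 of the tray and 4 mm above the bench, axes as the tray's. The pocket is 58 mm wide (29 mm to each side of the point), open to the front bay, its back wall 62 mm behind the point, its side walls reaching to 26 mm before it.
- press_anvil (a point): centre of the press's flat steel anvil shoulder (50 mm across, 30 mm above the bench), on the axis of the upright tapered spigot: 22 mm across at the shoulder, 19 mm at 12 mm up, then a conical nose to the tip, 10 mm across, 17 mm up. x points to the back of the press, z up.
- press: fixed grey case press; origin on the bench under the spigot axis, x to its back. Column 112 mm behind the spigot, head swung back, about 0.18 m high. The spigot is slotted, its four jaws springy: the wide die drops over it till about 2 mm above the shoulder, where the taper grips; pressed on the middle of its top with 10 to 20 N it meets the shoulder and friction holds it.
- side_mat: the side area: fixed black rubber mat, 250 mm along its x, 120 mm along its y, 4 mm thick. Origin: centre of its underside; x along its length, roughly away from the robot. The loupe stands at its far end, about 90 mm from the middle; the rest is free.
- loupe: black eye loupe, 38 mm across, 32 mm high, standing on the far end of the mat; not to be moved. Origin: centre of its underside.
Things that resemble listed ones, but are neither listed nor needed, are in the scene too. Leave any pink look-alike of the wide_die alone.

How it is judged:
By the outcome, as a careful person would: the job done as asked, in the order asked, and still so for the second after the job is handed in, with the robot touching nothing.
It also fails if it takes over 136 s, if anything falls off the work surface, if the arm or the gripper's body presses on something with over 40 N, if the wrist force passes 120 N, or if a joint passes its speed limit or range.

## Working session

There is one attempt and no reset: what is moved stays moved. The work goes in short steps, Python scripts to look and compute and a tool call to move; the robot and the scene stay as the last step left them, time stands still between calls to the robot, and variables do not carry over. Pictures are saved under pics/ and viewed, at most 14 in all, crops included, and the job is handed in when it is done.

Besides the shell and the picture viewer there is one more tool, called by a JSON object that holds its "name" and its "arguments", one argument or row to a line. jog_arm: Moves the arm, as the interface text tells. Its arguments: {"type":"object","properties":{"series":{"type":"array"}},"required":["series"]}

```bash
ls; mkdir -p pics; cat > h.py <<'E'
import numpy as np, cv2, pickle
from bench import ctrl
def grab(n):
    c=ctrl.camera(n); return c
E
python3 - <<'E'
from h import *
o=ctrl.get_obs(); print({k:np.round(v,3) for k,v in o.items()})
for n in ("scene","top","wrist"):
    c=grab(n); pickle.dump(c,open(n+".pkl","wb")); cv2.imwrite(f"pics/{n}0.png",c["frame"])
    print(n,c["fx"],c["cx"],c["cy"],np.round(c["xyz"],3),np.round(c["rotation"],3).tolist())
E
```

```text
pics
{'time_s': np.float64(0.0), 'q': array([ 1.095,  0.182,  1.608, -0.   ,  1.354, -0.206]), 'dq': array([ 0.001,  0.001,  0.001,  0.   ,  0.   , -0.001]), 'joint_efforts': array([-1.0000e-03, -4.4487e+01, -3.5134e+01, -0.0000e+00,  9.0000e-03,
        0.0000e+00]), 'eef_pos': array([0.153, 0.554, 0.193]), 'eef_rot': array([-0.   ,  0.134,  0.991, -0.001]), 'wrist_force': array([0.221, 0.466, 0.611]), 'torque': array([-0.079,  0.001, -0.014]), 'grasp_force': np.float64(0.0), 'opening': np.float64(1.001)}
scene 395.7539954291569 321.5168260213678 197.480588332551 [0.203 0.487 0.704] [0.1, -0.288, 0.896, -0.321]
top 428.7211115064178 319.0870384476249 197.31175375494547 [0.317 0.024 0.949] [0.077, -0.693, 0.712, -0.083]
wrist 309.70691628693146 320.73205616343193 197.16955262567623 [0.075 0.575 0.372] [0.128, 0.785, 0.598, 0.096]
```

View pics/top0.png

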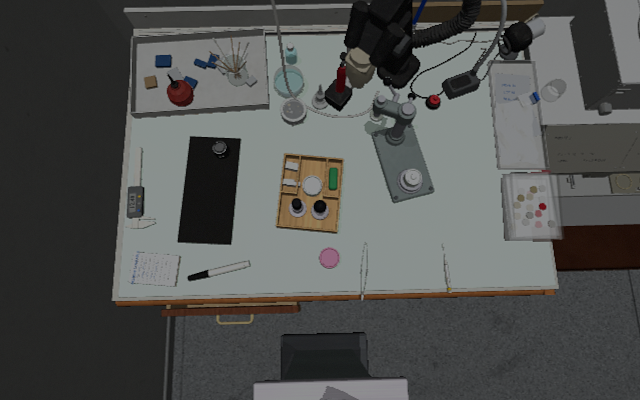

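View pics/scene0.png

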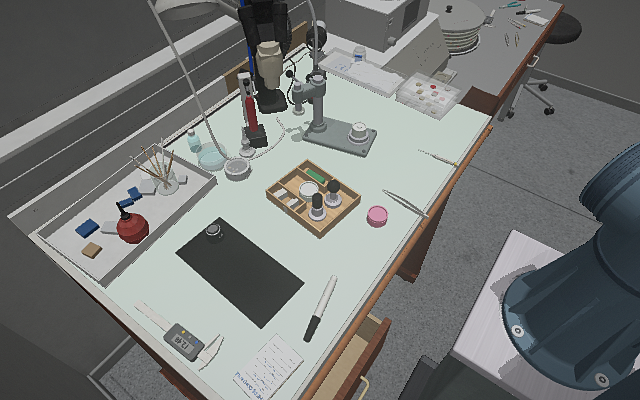

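The top view shows the mat (210,190), loupe (220,149), tray (310,193) with the wide die (312,186), pushers (297,205) and (320,209), press die (411,178) and pink look-alike (329,258). The scene view shows the thinner-stemmed knob on the right at (333,190).

```bash
cat >> h.py <<'E'
from scipy.spatial.transform import Rotation as R
def rot(q):
    q=np.asarray(q,float)
    return q if q.shape==(3,3) else R.from_quat(q,scalar_first=True).as_matrix()
def rays(c,uv,fish=False):
    uv=np.atleast_2d(np.asarray(uv,float)); a=(uv[:,0]-c["cx"])/c["fx"]; b=(uv[:,1]-c["cy"])/c["fy"]
    if fish:
        r=np.hypot(a,b)+1e-12; d=np.c_[a/r*np.sin(r),b/r*np.sin(r),np.cos(r)]
    else: d=np.c_[a,b,np.ones(len(a))]
    return d@rot(c["rotation"]).T
def onplane(c,uv,z,fish=False):
    d=rays(c,uv,fish); p=np.asarray(c["xyz"]); return p+d*((z-p[2])/d[:,2])[:,None]
def cloud(c):
    v,u=np.mgrid[0:400,0:640]; d=rays(c,np.c_[u.ravel(),v.ravel()])
    return (np.asarray(c["xyz"])+d*c["z_map"].ravel()[:,None]).reshape(400,640,3)
def tri(*pd):   # (p,d) pairs -> closest point
    A=np.zeros((3,3));b=np.zeros(3)
    for p,d in pd:
        d=d/np.linalg.norm(d);M=np.eye(3)-np.outer(d,d);A+=M;b+=M@p
    return np.linalg.solve(A,b)
def load(n): return pickle.load(open(n+".pkl","rb"))
E
python3 - <<'E'
from h import *
t=load("top");s=load("scene")
P=cloud(t)
print(np.round([P[v,u] for u,v in [(260,200),(210,200),(312,186),(297,203),(320,206),(411,178),(329,258),(400,160),(250,255)]],3).tolist())
a=cv2.resize(t["frame"][140:240,170:290+0],None,fx=4,fy=4,interpolation=3)
a=t["frame"][135:240,170:330]; b=t["frame"][110:215,280:440]; c=s["frame"][100:235,230:390]
im=np.vstack([np.hstack([cv2.resize(a,(400,262)),cv2.resize(b,(400,262))]),cv2.resize(s["frame"][115:240,180:482],(800,331))])
cv2.imwrite("pics/crop1.png",im)
m=P[...,2]
# tray wall tops
reg=np.zeros((400,640),bool);reg[150:235,270:350]=1
hsv=cv2.cvtColor(t["frame"],cv2.COLOR_BGR2HSV)
for z0,z1 in [(.022,.035)]:
    k=reg&(m>z0)&(m<z1)&(hsv[...,1]>60); q=np.argwhere(k)[:,::-1]; print(len(q),cv2.minAreaRect(q.astype(np.float32)), np.median(m[k]))
E
```

```text
[[0.535, 0.147, -0.001], [0.537, 0.259, 0.004], [0.559, 0.028, 0.022], [0.511, 0.06, 0.066], [0.502, 0.012, 0.069], [0.563, -0.188, 0.051], [0.398, -0.005, 0.02], [0.617, -0.175, 0.012], [0.411, 0.169, -0.0]]
701 ((309.5205383300781, 192.27459716796875), (61.7453727722168, 73.96770477294922), 5.194429397583008) 0.027460492022118088
```

View pics/crop1.png

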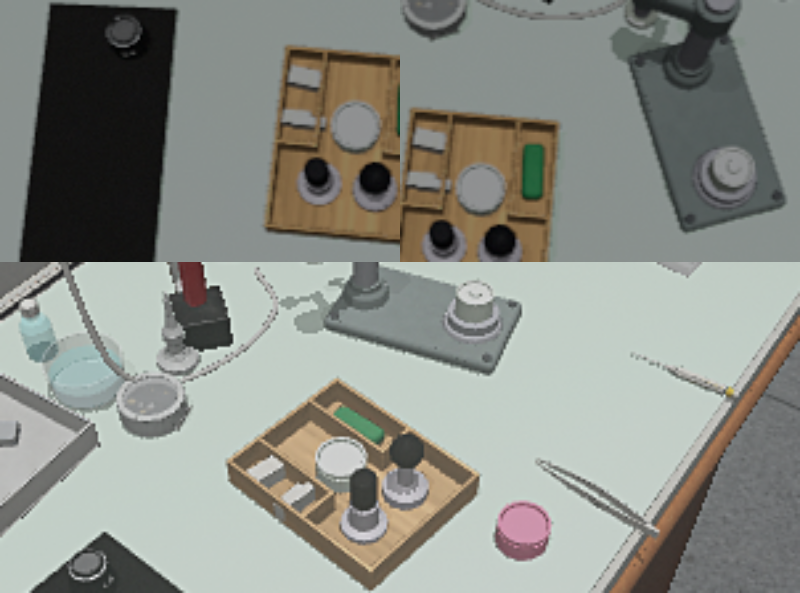

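View pics/wrist0.png

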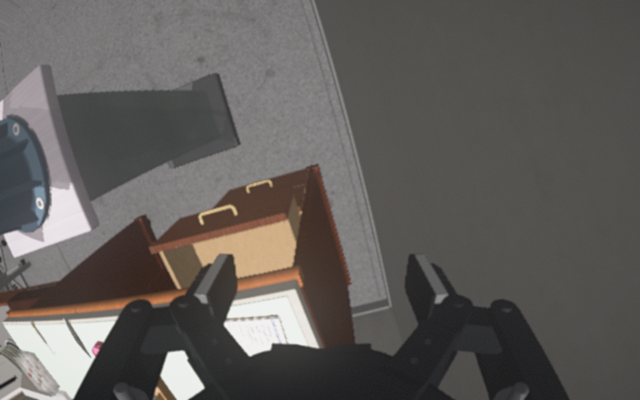

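The crops show the drum pusher on the left and the ball pusher on the right, in front of the wide die in the pocket. The narrow die is on the press anvil at upper right. The wrist view shows only floor and drawers.

```bash
cat > m.py <<'E'
from h import *
def blob(c,mask,box):
    u0,v0,u1,v1=box; k=np.zeros(mask.shape,np.uint8); k[v0:v1,u0:u1]=mask[v0:v1,u0:u1]*255
    cs,_=cv2.findContours(k,0,1); b=max(cs,key=cv2.contourArea); return b[:,0,:].astype(float)
def ctr(b):
    return np.array(cv2.fitEllipse(b.astype(np.float32))[0])
if __name__=="__main__":
    t=load("top");s=load("scene")
    out={}
    M={}
    for n,c in (("top",t),("scene",s)):
        hsv=cv2.cvtColor(c["frame"],cv2.COLOR_BGR2HSV); P=cloud(c); h,sa,v=cv2.split(hsv); z=P[...,2]
        bx={"top":dict(drum=(285,193,309,214),ball=(309,195,332,216),mat=(170,130,250,250),loupe=(205,135,235,165)),
            "scene":dict(drum=(306,186,325,206),ball=(324,176,345,195),mat=(170,210,310,330),loupe=(200,215,225,245))}[n]
        for k in ("drum","ball"):
            b=blob(c,(v<70),bx[k]); M[n,k]=b; print(n,k,len(b),b.min(0),b.max(0),cv2.fitEllipse(b.astype(np.float32)))
        b=blob(c,(v<75)|0,bx["mat"]); r=cv2.minAreaRect(b.astype(np.float32)); 
        q=cv2.approxPolyDP(b.astype(np.float32)[:,None],5,True)[:,0]; print(n,"mat",np.round(onplane(c,q,.004)[:,:2],4).tolist())
        # world-space masks from depth
        X,Y=P[...,0],P[...,1]
        for k,(cx,cy,z0,z1) in dict(wide=(.56,.03,.0165,.034),narrow=(.563,-.188,.042,.062),drumtop=(.511,.06,.058,.075),balltop=(.502,.012,.05,.08),loupe=(.645,.25,.015,.045)).items():
            sel=(np.hypot(X-cx,Y-cy)<.032)&(z>z0)&(z<z1)
            if k in("wide","narrow"): sel&=(sa<45)&(v>110)
            p=P[sel]; 
            if len(p)<10: print(n,k,"few",len(p)); continue
            (ox,oy),rad=cv2.minEnclosingCircle(p[:,:2].astype(np.float32)); print(n,k,len(p),np.round([ox,oy,rad],4),"med",np.round(np.median(p,0),4),"zmax",np.round(np.percentile(p[:,2],95),4))
        sel=(sa>60)&(h<25)&(z>.022)&(z<.036)&(np.hypot(X-.53,Y-.03)<.13); p=P[sel]
        (o,wh,a)=cv2.minAreaRect(p[:,:2].astype(np.float32)*1000); print(n,"tray",o,wh,a,np.median(p[:,2]))
        sel=(z>.027)&(z<.034)&(np.hypot(X-.563,Y+.188)<.035); p=P[sel]; 
        if len(p): print(n,"anvil",cv2.minEnclosingCircle(p[:,:2].astype(np.float32)),len(p))
E
python3 m.py
```

```text
top drum 39 [292. 198.] [301. 212.] ((296.5144958496094, 204.9328155517578), (9.115931510925293, 14.545830726623535), 172.74302673339844)
top ball 36 [314. 200.] [325. 213.] ((319.45849609375, 206.2898406982422), (11.662917137145996, 13.074870109558105), 10.1994047164917)
top mat [[0.6914, 0.3102], [0.4435, 0.3268], [0.4359, 0.2121], [0.6809, 0.1934]]
top wide 291 [0.5604 0.0332 0.0267] med [0.5611 0.0283 0.0239] zmax 0.0281
top narrow 205 [ 0.5663 -0.1928  0.018 ] med [ 0.5664 -0.193   0.0507] zmax 0.0539
top drumtop 84 [0.5115 0.0617 0.0108] med [0.5111 0.0614 0.0662] zmax 0.0687
top balltop 141 [0.5044 0.0125 0.0141] med [0.5024 0.0123 0.0668] zmax 0.0718
top loupe 176 [0.6514 0.2341 0.017 ] med [0.6481 0.2331 0.0309] zmax 0.0359
top tray (545.2425537109375, 33.07719039916992) (134.81117248535156, 168.84864807128906) 82.99419403076172 0.02745978721497444
top anvil ((0.5658660531044006, -0.19263635575771332), 0.025118544697761536) 118
scene drum 36 [312. 193.] [321. 205.] ((316.7320251464844, 199.41050720214844), (9.81926155090332, 13.181896209716797), 176.34532165527344)
scene bal
[... 194 characters left out ...]
], [0.6552, 0.2287], [0.6872, 0.2326], [0.6932, 0.3107], [0.4452, 0.3281], [0.439, 0.2114]]
scene wide 261 [0.5612 0.0304 0.0298] med [0.5635 0.0294 0.0244] zmax 0.0286
scene narrow 144 [ 0.5673 -0.1916  0.0188] med [ 0.5663 -0.1899  0.0514] zmax 0.0547
scene drumtop 88 [0.5135 0.0627 0.0112] med [0.5119 0.0652 0.0664] zmax 0.0689
scene balltop 136 [0.5053 0.0147 0.0139] med [0.5027 0.0186 0.0657] zmax 0.0716
scene loupe 228 [0.6532 0.2359 0.017 ] med [0.6488 0.2382 0.0313] zmax 0.036
scene tray (546.7432250976562, 32.71602249145508) (137.99143981933594, 168.6289825439453) 82.64970397949219 0.027330366077137236
scene anvil ((0.5678173899650574, -0.19204387068748474), 0.025278793647885323) 94
```

{"name": "jog_arm", "arguments": {
  "series": [
    [[0,0,0,0,0,0.142,70],[0,0,0,0,0,0.142,70],[0,0,0,0,0,0.142,70],[0,0,0,0,0,0.142,70],[0,0,0,0,0,0.142,70],[0,0,0,0,0,0.142,70],[0,0,0,0,0,0.142,70],[0,0,0,0,0,0.142,70],[0,0,0,0,0,0.142,70],[0,0,0,0,0,0.142,70]]
  ]
}}

```text
time_s: 1.15
eef_pos: [0.1531, 0.554, 0.1933]
eef_rot: [0.0, 0.75, 0.662, -0.0]
wrist_force: [-0.1, -0.2, -0.4]
opening: 0.817
grasp_force: 0.0
```

```bash
cat > d.py <<'E'
# usage: d.py x y [z] : tool-frame shift (mm) from the present pose to a world target, and the turn to yaw -7.0 deg straight down
import sys; from h import *
o=ctrl.get_obs(); Rt=rot(o["eef_rot"]); T=np.array([float(a) for a in sys.argv[1:]])
Y=np.radians(-7.0); D=np.array([[-np.sin(Y),np.cos(Y),0],[np.cos(Y),np.sin(Y),0],[0,0,-1]])
print("t",round(float(o["time_s"]),2),"pos",np.round(o["eef_pos"],4),"shift",np.round(Rt.T@(T-o["eef_pos"])*1e3,1),"turn",np.round(R.from_matrix(Rt.T@D.T).as_rotvec(),4) ,"q",np.round(o["q"],2),"F",np.round(o["wrist_force"],1),"op",round(float(o["opening"])*85.4,1),"gf",np.round(o["grasp_force"],1))
E
python3 d.py .5114 .0625 .193
```

```text
t 1.15 pos [0.1531 0.554  0.1933] shift [-443.   416.7    0.5] turn [-0.0002  0.0007 -0.0026] q [ 1.09  0.18  1.61 -0.    1.35  1.22] F [-0.1 -0.2 -0.4] op 69.8 gf 0.0
```

{"name": "jog_arm", "arguments": {
  "series": [
    [[-34,32,0,0,0,0,70],[-34,32,0,0,0,0,70],[-34,32,0,0,0,0,70],[-34,32,0,0,0,0,70],[-34,32,0,0,0,0,70],[-34,32,0,0,0,0,70],[-34,32,0,0,0,0,70],[-34,32,0,0,0,0,70],[-34,32,0,0,0,0,70],[-34,32,0,0,0,0,70]]
  ]
}}

```text
time_s: 2.15
eef_pos: [0.4313, 0.1769, 0.1937]
eef_rot: [0.0, 0.748, 0.664, 0.0]
wrist_force: [0.3, 0.3, -0.1]
opening: 0.819
grasp_force: 0.0
```

```bash
python3 d.py .5114 .0625 .193
```

```text
t 2.15 pos [0.4313 0.1769 0.1937] shift [-104.1   93.1    0.7] turn [ 0.0002 -0.0002  0.0031] q [ 0.13 -0.07  1.87  0.    1.34  0.25] F [ 0.3  0.3 -0.1] op 69.9 gf 0.0
```

{"name": "jog_arm", "arguments": {
  "series": [
    [[-26,23,0,0,0,0,50],[-26,23,0,0,0,0,50],[-26,23,0,0,0,0,50],[-26,23,10,0,0,0,50],[0,0,10,0,0,0,50],[0,0,10,0,0,0,50],[0,0,10,0,0,0,50],[0,0,0,0,0,0,50],[0,0,0,0,0,0,50],[0,0,0,0,0,0,50]]
  ]
}}

```text
time_s: 3.15
eef_pos: [0.5098, 0.0651, 0.1543]
eef_rot: [0.0, 0.748, 0.664, 0.0]
wrist_force: [0.5, 0.4, -0.1]
opening: 0.586
grasp_force: 0.0
```

```bash
python3 d.py .5114 .0625 .0335; python3 - <<'E'
from h import *
c=grab("wrist"); pickle.dump(c,open("wrist1.pkl","wb")); cv2.imwrite("pics/wrist1.png",c["frame"]); print(c["xyz"],rot(c["rotation"])[:,2])
E
```

```text
t 3.15 pos [0.5098 0.0651 0.1543] shift [ -2.4   1.8 120.8] turn [ 0.001  -0.      0.0043] q [-0.1   0.08  1.8   0.    1.26  0.01] F [ 0.5  0.4 -0.1] op 50.1 gf 0.0
[0.51879065 0.14546824 0.33362476] [-0.03513217 -0.31402495 -0.94876449]
```

View pics/wrist1.png

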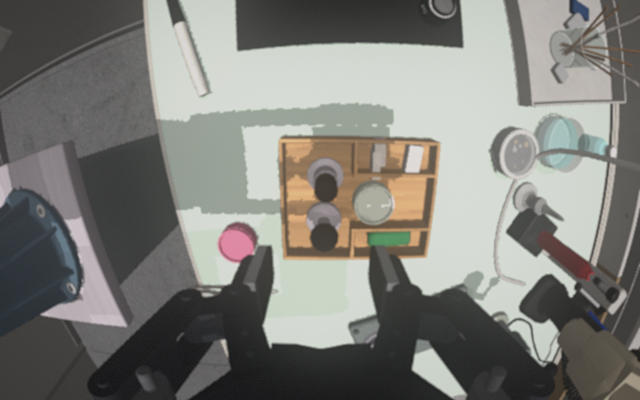

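The wrist view shows the drum knob at (325,187), the ball knob at (323,235) and the wide die at (374,202), between the gripper fingers and the mat.

```bash
python3 - <<'E'
from h import *; from m import blob
c=load("wrist1"); v=cv2.cvtColor(c["frame"],cv2.COLOR_BGR2HSV)[...,2]
t=load("top"); s=load("scene")
for k,box,z,tt,ss in (("drum",(308,168,342,203),.0525,(296.5,204.9),(316.7,199.4)),("ball",(306,218,342,254),.0575,(319.46,206.29),(333.14,186.03))):
    b=blob(c,v<60,box); e=cv2.fitEllipse(b.astype(np.float32)); print(k,e,onplane(c,[e[0]],z,True))
    print(" tri",np.round(tri((c["xyz"],rays(c,[e[0]],True)[0]),(t["xyz"],rays(t,[tt])[0]),(s["xyz"],rays(s,[ss])[0])),4))
hsv=cv2.cvtColor(c["frame"],cv2.COLOR_BGR2HSV)
b=blob(c,(hsv[...,1]<60)&(v>90),(352,180,398,226)); e=cv2.fitEllipse(b.astype(np.float32)); print("wide",e,onplane(c,[e[0]],.026,True))
z=c["z_map"]; d=rays(c,np.c_[[320,374],[180,202]].T.reshape(-1,2) if 0 else [(374,202),(325,187),(323,235)],True)
P=c["z_map"][[202,187,235],[374,325,323]]; f=d@rot(c["rotation"])[:,2]; print(np.round(c["xyz"]+d*(P/f)[:,None],4))
E
```

```text
Traceback (most recent call last):
  File "m.py", line 4, in blob
    cs,_=cv2.findContours(k,0,1); b=max(cs,key=cv2.contourArea); return b[:,0,:].astype(float)
                                    ~~~^^^^^^^^^^^^^^^^^^^^^^^^
ValueError: max() iterable argument is empty
```

```bash
python3 - <<'E'
from h import *; from m import blob
c=load("wrist1"); hsv=cv2.cvtColor(c["frame"],cv2.COLOR_BGR2HSV);v=hsv[...,2]
print(v[187,315:336],v[235,310:336])
t=load("top"); s=load("scene")
for k,box,z,tt,ss in (("drum",(308,168,342,203),.0525,(296.5,204.9),(316.7,199.4)),("ball",(306,218,342,254),.0575,(319.46,206.29),(333.14,186.03))):
    b=blob(c,v<75,box); e=cv2.fitEllipse(b.astype(np.float32)); print(k,e,onplane(c,[e[0]],z,True))
    print(" tri",np.round(tri((c["xyz"],rays(c,[e[0]],True)[0]),(t["xyz"],rays(t,[tt])[0]),(s["xyz"],rays(s,[ss])[0])),4))
b=blob(c,(hsv[...,1]<60)&(v>90),(352,180,398,226)); e=cv2.fitEllipse(b.astype(np.float32)); print("wide",e,onplane(c,[e[0]],.026,True))
d=rays(c,[(374,202),(325,187),(323,235)],True)
P=c["z_map"][[202,187,235],[374,325,323]]; f=d@rot(c["rotation"])[:,2]; print(np.round(c["xyz"]+d*(P/f)[:,None],4))
E
```

```text
[78 66 66 69 67 69 68 67 69 70 68 68 68 68 66 67 67 66 66 64 64] [131  85  66  64  68  68  65  67  66  67  67  69  67  66  67  66  66  66
  66  65  65  66  68  65  66  63]
drum ((325.64178466796875, 187.33029174804688), (20.312671661376953, 27.329683303833008), 176.2411346435547) [[0.51414177 0.06163272 0.0525    ]]
 tri [0.5126 0.0622 0.0551]
ball ((323.83831787109375, 236.86241149902344), (24.370166778564453, 26.521442413330078), 2.1096272468566895) [[0.50680638 0.01269173 0.0575    ]]
 tri [0.5057 0.0129 0.0578]
wide ((372.81329345703125, 202.81044006347656), (40.33561325073242, 44.468109130859375), 163.18521118164062) [[0.56169097 0.03088986 0.026     ]]
[[0.5634 0.0308 0.0236]
 [0.5139 0.0665 0.0677]
 [0.5067 0.0202 0.069 ]]
```

{"name": "jog_arm", "arguments": {
  "series": [
    [[-2.5,3,20,0,0,0,40],[0,0,25,0,0,0,40],[0,0,25,0,0,0,40],[0,0,25,0,0,0,40],[0,0,15,0,0,0,40],[0,0,10,0,0,0,40],[0,0,0,0,0,0,40],[0,0,0,0,0,0,15],[0,0,0,0,0,0,15],[0,0,0,0,0,0,15]]
  ]
}}

```text
time_s: 4.2
eef_pos: [0.5132, 0.0615, 0.0347]
eef_rot: [0.001, 0.748, 0.664, 0.001]
wrist_force: [-0.0, -0.1, 0.3]
opening: 0.175
grasp_force: 0.0
```

```bash
python3 d.py .5066 .295 .13
```

```text
t 4.2 pos [0.5132 0.0615 0.0347] shift [231.  -34.1 -95.3] turn [ 0.0019 -0.      0.0032] q [-0.11  0.26  1.87  0.    1.01  0.01] F [-0.  -0.1  0.3] op 14.9 gf 0.0
```

```bash
python3 - <<'E'
from h import *
c=grab("wrist"); s=grab("scene"); cv2.imwrite("pics/a2.png",np.hstack([c["frame"][100:400,170:470],cv2.resize(s["frame"][120:240,240:440],(500,300))]))
E
python3 d.py .5066 .295 .13
```

```text
t 4.3 pos [0.5129 0.0616 0.0344] shift [231.1 -33.8 -95.7] turn [0.0013 0.     0.0032] q [-0.11  0.26  1.87 -0.    1.01  0.01] F [0.  0.1 0. ] op 14.6 gf 0.0
```

View pics/a2.png

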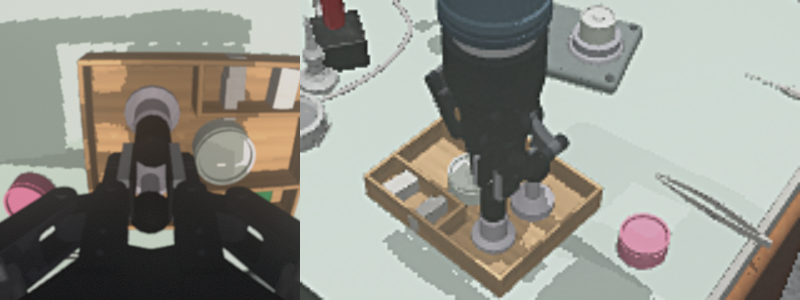

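The left panel shows the fingers, their tips near crop (150,170), beyond the drum knob at (152,135), with the ball knob behind at (152,205). The gripper may have closed beside the drum. I'll check the geometry.

```bash
cat >> h.py <<'E'
def proj(c,X,fish=False):
    p=(np.atleast_2d(X)-c["xyz"])@rot(c["rotation"])
    if fish:
        r=np.hypot(p[:,0],p[:,1]); th=np.arctan2(r,p[:,2]); k=th/np.maximum(r,1e-9)
    else: k=1/p[:,2]
    return np.c_[c["cx"]+c["fx"]*p[:,0]*k,c["cy"]+c["fy"]*p[:,1]*k]
def fcloud(c):
    v,u=np.mgrid[0:400,0:640]; d=rays(c,np.c_[u.ravel(),v.ravel()],True); f=d@rot(c["rotation"])[:,2]
    return (np.asarray(c["xyz"])+d*(c["z_map"].ravel()/f)[:,None]).reshape(400,640,3)
E
python3 - <<'E'
from h import *
c=grab("wrist"); o=ctrl.get_obs(); p=o["eef_pos"]; print(c["xyz"]-p)
cr=np.array([170,100])
print("tcp, grasp, drum top/mid, foot, ball in crop:",np.round(proj(c,[p,p+[0,0,.019],[.5125,.0622,.068],[.5125,.0622,.0525],[.5125,.0622,.01],[.5055,.013,.0575]],True)-cr,0).tolist())
P=fcloud(c)
for u,v in [(152,140),(152,120),(152,170),(152,210),(120,165),(180,165),(150,95),(150,190),(125,140)]: print((u,v),np.round(P[v+100,u+170],3),c["frame"][v+100,u+170])
cv2.imwrite("pics/a3.png",cv2.resize(c["frame"][170:350,240:400],None,fx=3.3,fy=3.3,interpolation=2))
E
```

```text
[0.00920136 0.0803923  0.17950302]
tcp, grasp, drum top/mid, foot, ball in crop: [[151.0, 129.0], [151.0, 142.0], [150.0, 154.0], [150.0, 141.0], [150.0, 114.0], [148.0, 213.0]]
(152, 140) [0.514 0.07  0.067] [45 48 54]
(152, 120) [0.515 0.073 0.048] [41 47 53]
(152, 170) [0.509 0.021 0.018] [133 130 138]
(152, 210) [0.509 0.023 0.067] [33 37 36]
(120, 165) [0.501 0.074 0.097] [79 82 84]
(180, 165) [0.527 0.07  0.096] [82 84 85]
(150, 95) [0.514 0.076 0.01 ] [152 149 158]
(150, 190) [0.507 0.019 0.041] [76 75 79]
(125, 140) [0.491 0.041 0.004] [117 164 214]
```

View pics/a3.png

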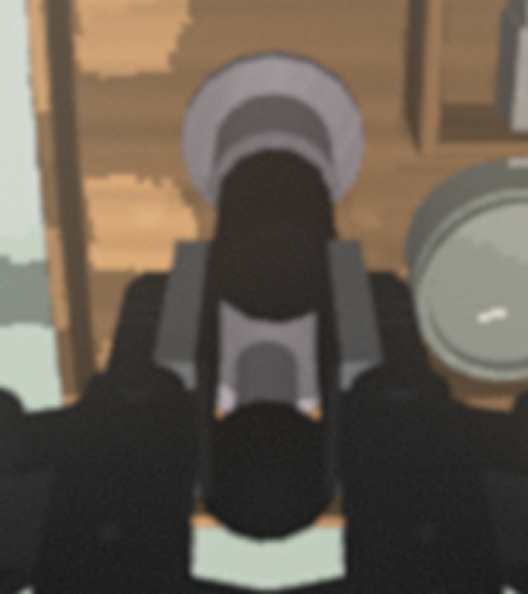

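The zoom shows the drum knob (275,235) properly between the pads, not yet clamped. I'll close fully.

{"name": "jog_arm", "arguments": {
  "series": [
    [[0,0,0,0,0,0,0],[0,0,0,0,0,0,0],[0,0,0,0,0,0,0],[0,0,0,0,0,0,0],[0,0,0,0,0,0,0],[0,0,0,0,0,0,0],[0,0,-2,0,0,0,0],[0,0,-3,0,0,0,0],[0,0,-5,0,0,0,0],[0,0,0,0,0,0,0]]
  ]
}}

```text
time_s: 5.35
eef_pos: [0.5131, 0.0615, 0.0447]
eef_rot: [0.001, 0.748, 0.664, 0.001]
wrist_force: [-0.2, -0.3, 1.0]
opening: 0.004
grasp_force: 0.0
```

```bash
python3 d.py .5066 .295 .13; python3 - <<'E'
from h import *
c=grab("wrist")
cv2.imwrite("pics/a4.png",cv2.resize(c["frame"][170:350,240:400],None,fx=3.3,fy=3.3,interpolation=2))
E
```

```text
t 5.35 pos [0.5131 0.0615 0.0447] shift [231.  -34.  -85.4] turn [ 0.0017 -0.      0.0032] q [-0.11  0.24  1.87  0.    1.03  0.01] F [-0.2 -0.3  1. ] op 0.3 gf 0.0
```

View pics/a4.png

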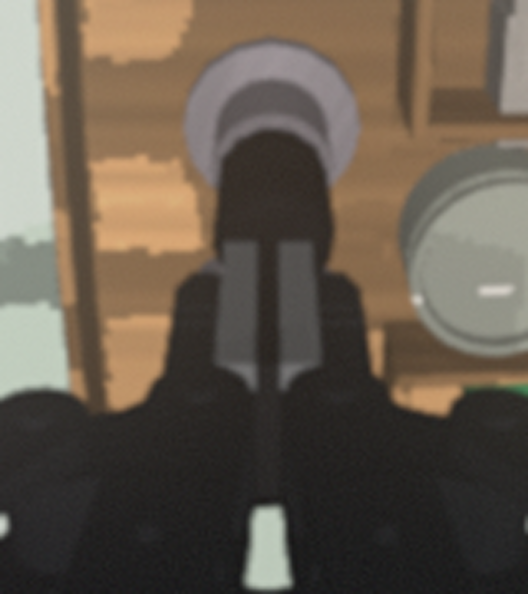

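The pads have closed above the knob top, around (268,245) in the zoom, so the real fingertip height needs measuring.

```bash
python3 - <<'E'
from h import *
c=grab("wrist"); P=fcloud(c); print(ctrl.get_obs()["eef_pos"],c["xyz"])
for U in (240,300):
  for V in (180,200,220,232,238,244,250,270,300,340,360): print((U,V),np.round(P[170+int(V/3.3),240+int(U/3.3)],4),end=" ")
  print()
t=grab("top"); s=grab("scene")
for n,c in(("top",t),("scene",s)):
    Q=cloud(c); k=(np.hypot(Q[...,0]-.513,Q[...,1]-.0615)<.045)&(Q[...,2]>.04)&(Q[...,2]<.16); p=Q[k]; print(n,len(p)); 
    for zz in np.arange(.04,.14,.008):
        a=p[(p[:,2]>=zz)&(p[:,2]<zz+.008)]
        if len(a): print(round(zz,3),len(a),np.round(a.min(0),3),np.round(a.max(0),3))
E
```

```text
[0.51260162 0.06157067 0.04406506] [0.52189596 0.14196263 0.22366984]
(240, 180) [0.5088 0.0718 0.059 ] (240, 200) [0.5089 0.0708 0.0651] (240, 220) [0.5085 0.0677 0.0666] (240, 232) [0.5083 0.0658 0.0677] (240, 238) [0.5096 0.0726 0.084 ] (240, 244) [0.5094 0.0718 0.0834] (240, 250) [0.5096 0.0724 0.0869] (240, 270) [0.5099 0.0733 0.0948] (240, 300) [0.5101 0.073  0.1029] (240, 340) [0.5103 0.073  0.1138] (240, 360) [0.5103 0.0724 0.1174] 
(300, 180) [0.5192 0.0718 0.0618] (300, 200) [0.5189 0.0703 0.0667] (300, 220) [0.5185 0.0668 0.0671] (300, 232) [0.5183 0.0642 0.067 ] (300, 238) [0.5185 0.0715 0.0839] (300, 244) [0.5185 0.0709 0.0837] (300, 250) [0.5184 0.0713 0.0867] (300, 270) [0.5183 0.0716 0.0936] (300, 300) [0.518  0.0716 0.1022] (300, 340) [0.5177 0.0721 0.1138] (300, 360) [0.5176 0.0718 0.1179] 
top 17
0.04 2 [0.506 0.051 0.043] [0.511 0.053 0.046]
0.048 1 [0.506 0.052 0.056] [0.506 0.052 0.056]
0.064 2 [0.504 0.052 0.067] [0.506 0.054 0.068]
0.088 1 [0.499 0.055 0.09 ] [0.499 0.055 0.09 ]
0.128 3 [0.482 0.052 0.132] [0.486 0.052 0.136]
0.136 5 [0.482 0.052 0.137] [0.487 0.056 0.143]
scene 687
0.04 31 [0.502 0.018 0.04 ] [0.522 0.073 0.048]
0.048 33 [0.496 0.02  0.049] [0.521 0.073 0.056]
0.056 52 [0.495 0.02  0.056] [0.521 0.073 0.064]
0.064 69 [0.498 0.019 0.064] [0.524 0.074 0.07 ]
0.08 12 [0.503 0.066 0.08 ] [0.526 0.073 0.088]
0.088 31 [0.498 0.058 0.088] [0.526 0.074 0.096]
0.096 35 [0.498 0.058 0.097] [0.525 0.073 0.104]
0.104 32 [0.499 0.062 0.104] [0.525 0.073 0.112]
0.112 23 [0.5   0.067 0.112] [0.519 0.073 0.119]
0.12 31 [0.487 0.067 0.12 ] [0.537 0.076 0.128]
0.128 89 [0.482 0.051 0.128] [0.551 0.078 0.136]
0.136 89 [0.473 0.051 0.136] [0.555 0.079 0.144]
```

Wrist and scene depth agree: the closed fingertips are at z≈0.083 while the state says 0.044. The real tip is therefore about 39 mm above the reported TCP, and I'll work with that offset. I'll open, go lower and close.

{"name": "jog_arm", "arguments": {
  "series": [
    [[0,0,0,0,0,0,42],[0,0,0,0,0,0,42],[0,0,0,0,0,0,42],[0,0,0,0,0,0,42],[0,0,10,0,0,0,42],[0,0,10,0,0,0,42],[0,0,10,0,0,0,42],[0,0,10,0,0,0,42],[0,0,5,0,0,0,42],[0,0,0,0,0,0,42]]
  ]
}}

```text
time_s: 6.55
eef_pos: [0.5113, 0.0617, -0.0026]
eef_rot: [-0.001, 0.748, 0.664, -0.001]
wrist_force: [-1.3, 0.0, -0.1]
opening: 0.489
grasp_force: 0.0
```

```bash
python3 d.py .5125 .0622 -.0055; python3 - <<'E'
from h import *
c=grab("wrist"); P=fcloud(c); k=(np.abs(P[...,0]-.513)<.04)&(P[...,1]>.07)&(P[...,1]<.08)&(P[...,2]<.09)&(P[...,2]>.02); 
for lo,hi in((-.04,-.016),(.016,.04)):
    q=P[k&(P[...,0]-.513>lo)&(P[...,0]-.513<hi)]; print(len(q),np.round(q.min(0),4),np.round(q.max(0),4))
E
```

```text
t 6.55 pos [ 0.5113  0.0617 -0.0026] shift [0.6 1.1 2.9] turn [-0.0023  0.0001  0.0032] q [-0.11  0.32  1.88 -0.    0.94  0.01] F [-1.3  0.  -0.1] op 41.8 gf 0.0
2015 [0.473  0.07   0.0382] [0.4926 0.0791 0.09  ]
653 [0.533  0.07   0.0205] [0.5479 0.0799 0.09  ]
```

{"name": "jog_arm", "arguments": {
  "series": [
    [[0,1,2,0,0,0,42],[0,0,0,0,0,0,10],[0,0,0,0,0,0,10],[0,0,0,0,0,0,10],[0,0,0,0,0,0,10],[0,0,0,0,0,0,10],[0,0,0,0,0,0,10],[0,0,0,0,0,0,10],[0,0,-2,0,0,0,10],[0,0,-3,0,0,0,10]]
  ]
}}

```text
time_s: 7.6
eef_pos: [0.512, 0.0616, 0.001]
eef_rot: [-0.001, 0.748, 0.664, -0.001]
wrist_force: [-0.3, 0.0, -0.2]
opening: 0.237
grasp_force: 58.2
```

```bash
python3 d.py .5066 .295 .06
```

```text
t 7.6 pos [0.512  0.0616 0.001 ] shift [231.1 -33.2 -58.9] turn [-0.0024  0.      0.0032] q [-0.11  0.32  1.88 -0.    0.94  0.01] F [-0.3  0.  -0.2] op 20.3 gf 58.2
```

{"name": "jog_arm", "arguments": {
  "series": [
    [[0,0,-20,0,0,0,10],[0,0,-30,0,0,0,10],[0,0,-10,0,0,0,10],[33,-5,0,0,0,0,10],[33,-5,0,0,0,0,10],[33,-5,0,0,0,0,10],[33,-5,0,0,0,0,10],[33,-5,0,0,0,0,10],[33,-4,0,0,0,0,10],[33,-4,0,0,0,0,10]]
  ]
}}

```text
time_s: 8.6
eef_pos: [0.507, 0.2959, 0.0607]
eef_rot: [-0.0, 0.748, 0.664, -0.001]
wrist_force: [1.4, -0.2, -0.7]
opening: 0.235
grasp_force: 58.4
```

```bash
python3 d.py .5066 .295 -.0035
```

```text
t 8.6 pos [0.507  0.2959 0.0607] shift [-0.9 -0.3 64.2] turn [-0.0013  0.0007  0.0032] q [ 0.33  0.36  1.68 -0.    1.11  0.45] F [ 1.4 -0.2 -0.7] op 20.0 gf 58.4
```

Lower, checking before release.

{"name": "jog_arm", "arguments": {
  "series": [
    [[0,0,15,0,0,0,10],[0,0,20,0,0,0,10],[0,0,15,0,0,0,10],[0,0,8,0,0,0,10],[0,0,4,0,0,0,10],[0,0,1,0,0,0,10],[0,0,0,0,0,0,10],[0,0,0,0,0,0,10],[0,0,0,0,0,0,10],[0,0,0,0,0,0,10]]
  ]
}}

```text
time_s: 9.6
eef_pos: [0.5083, 0.2949, -0.0008]
eef_rot: [0.0, 0.748, 0.664, 0.0]
wrist_force: [0.4, 0.9, -1.1]
opening: 0.239
grasp_force: 58.4
```

```bash
python3 d.py .5066 .295 -.0035; python3 - <<'E'
from h import *
c=grab("scene"); pickle.dump(c,open("s5.pkl","wb")); cv2.imwrite("pics/s5.png",cv2.resize(c["frame"][130:330,150:380],None,fx=2.5,fy=2.5))
E
```

```text
t 9.6 pos [ 0.5083  0.2949 -0.0008] shift [-0.1 -1.7  2.7] turn [ 0.0008 -0.0004  0.0032] q [0.32 0.45 1.7  0.   0.99 0.44] F [ 0.4  0.9 -1.1] op 20.4 gf 58.4
```

View pics/s5.png

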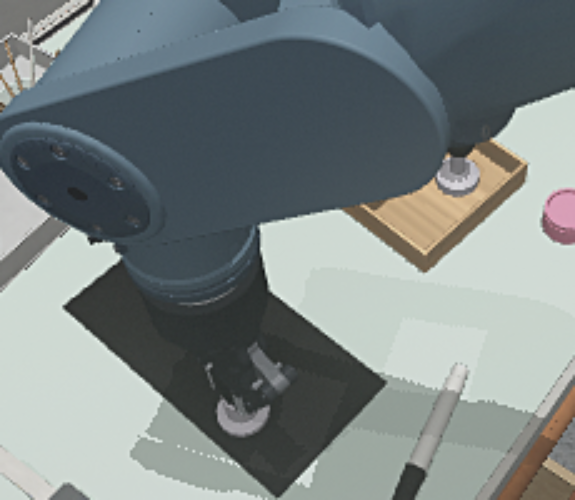

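The drum is held upright just above the mat, at (243,415) in the crop. Lower 3 mm, release and rise.

{"name": "jog_arm", "arguments": {
  "series": [
    [[0,0,1,0,0,0,10],[0,0,1,0,0,0,10],[0,0,1,0,0,0,10],[0,0,0,0,0,0,38],[0,0,0,0,0,0,38],[0,0,0,0,0,0,38],[0,0,0,0,0,0,38],[0,0,-20,0,0,0,38],[0,0,-25,0,0,0,50],[0,0,-25,0,0,0,50]]
  ]
}}

```text
time_s: 10.65
eef_pos: [0.5075, 0.2946, 0.0659]
eef_rot: [-0.0, 0.748, 0.664, -0.001]
wrist_force: [0.0, 0.0, 0.6]
opening: 0.585
grasp_force: 0.0
```

```bash
python3 d.py .5055 .013 .067
```

```text
t 10.65 pos [0.5075 0.2946 0.0659] shift [-279.9   31.5   -0.9] turn [-0.0011  0.0005  0.0032] q [0.32 0.35 1.67 0.   1.12 0.44] F [0.  0.  0.6] op 49.9 gf 0.0
```

{"name": "jog_arm", "arguments": {
  "series": [
    [[-40,4.5,0,0,0,0,46],[-40,4.5,0,0,0,0,46],[-40,4.5,0,0,0,0,46],[-40,4.5,0,0,0,0,46],[-40,4.5,0,0,0,0,46],[-40,4.5,0,0,0,0,46],[-40,4.5,0,0,0,0,46],[0,0,10,0,0,0,46],[0,0,0,0,0,0,46],[0,0,0,0,0,0,46]]
  ]
}}

```text
time_s: 11.65
eef_pos: [0.5054, 0.014, 0.0552]
eef_rot: [-0.001, 0.748, 0.664, -0.0]
wrist_force: [-0.6, 0.2, -0.2]
opening: 0.538
grasp_force: 0.0
```

```bash
python3 d.py .5055 .013 -.0005
```

```text
t 11.65 pos [0.5054 0.014  0.0552] shift [-1.   0.3 55.7] turn [-0.0014 -0.0005  0.0036] q [-0.21  0.2   1.89  0.    1.05 -0.09] F [-0.6  0.2 -0.2] op 45.9 gf 0.0
```

{"name": "jog_arm", "arguments": {
  "series": [
    [[-1,0,15,0,0,0,46],[0,0,20,0,0,0,46],[0,0,12,0,0,0,46],[0,0,7,0,0,0,46],[0,0,2,0,0,0,46],[0,0,0,0,0,0,15],[0,0,0,0,0,0,15],[0,0,0,0,0,0,15],[0,0,0,0,0,0,15],[0,0,0,0,0,0,15]]
  ]
}}

```text
time_s: 12.65
eef_pos: [0.5065, 0.0119, 0.0003]
eef_rot: [0.001, 0.748, 0.664, 0.0]
wrist_force: [0.6, 0.1, 2.5]
opening: 0.302
grasp_force: 59.2
```

```bash
python3 d.py .503 .240 .06
```

```text
t 12.65 pos [5.065e-01 1.190e-02 3.000e-04] shift [226.1 -30.5 -59.8] turn [0.0014 0.     0.0031] q [-0.21  0.3   1.91  0.    0.93 -0.09] F [0.6 0.1 2.5] op 25.8 gf 59.2
```

{"name": "jog_arm", "arguments": {
  "series": [
    [[0,0,-5,0,0,0,15],[0,0,-25,0,0,0,15],[0,0,-30,0,0,0,15],[32,-5,0,0,0,0,15],[32,-5,0,0,0,0,15],[32,-4,0,0,0,0,15],[32,-4,0,0,0,0,15],[32,-4,0,0,0,0,15],[32,-4,0,0,0,0,15],[33,-4,0,0,0,0,15]]
  ]
}}

```text
time_s: 13.65
eef_pos: [0.5023, 0.2401, 0.0597]
eef_rot: [-0.0, 0.748, 0.664, -0.0]
wrist_force: [0.4, -0.3, -0.5]
opening: 0.304
grasp_force: 59.2
```

```bash
python3 d.py .503 .240 .0005
```

```text
t 13.65 pos [0.5023 0.2401 0.0597] shift [-0.   0.8 59.2] turn [-0.0006  0.0004  0.0031] q [ 0.23  0.3   1.76 -0.    1.09  0.35] F [ 0.4 -0.3 -0.5] op 25.9 gf 59.2
```

{"name": "jog_arm", "arguments": {
  "series": [
    [[0,0,15,0,0,0,15],[0,0,20,0,0,0,15],[0,0,15,0,0,0,15],[0,0,6,0,0,0,15],[0,0,1,0,0,0,15],[0,0,1,0,0,0,15],[0,0,0,0,0,0,15],[0,0,0,0,0,0,15],[0,0,0,0,0,0,15],[0,0,0,0,0,0,15]]
  ]
}}

```text
time_s: 14.65
eef_pos: [0.5031, 0.2391, 0.0021]
eef_rot: [0.0, 0.748, 0.664, 0.0]
wrist_force: [-0.5, 0.6, -1.2]
opening: 0.303
grasp_force: 59.2
```

```bash
python3 d.py .503 .240 .0005
```

```text
t 14.65 pos [0.5031 0.2391 0.0021] shift [ 0.9 -0.2  1.6] turn [ 0.0006 -0.0002  0.0031] q [0.23 0.39 1.78 0.   0.97 0.35] F [-0.5  0.6 -1.2] op 25.9 gf 59.2
```

{"name": "jog_arm", "arguments": {
  "series": [
    [[0,0,1,0,0,0,15],[0,0,0.8,0,0,0,15],[0,0,0,0,0,0,44],[0,0,0,0,0,0,44],[0,0,0,0,0,0,44],[0,0,0,0,0,0,44],[0,0,-15,0,0,0,44],[0,0,-25,0,0,0,50],[0,0,-25,0,0,0,60],[0,0,-25,0,0,0,60]]
  ]
}}

```text
time_s: 15.65
eef_pos: [0.503, 0.2391, 0.092]
eef_rot: [0.0, 0.748, 0.664, 0.0]
wrist_force: [0.3, 1.1, -0.4]
opening: 0.705
grasp_force: 0.0
```

```bash
python3 d.py .5667 -.1923 .09
```

```text
t 15.65 pos [0.503  0.2391 0.092 ] shift [-420.7  114.5    1.9] turn [ 0.0007 -0.0003  0.0032] q [0.23 0.25 1.74 0.   1.15 0.35] F [ 0.3  1.1 -0.4] op 60.2 gf 0.0
```

{"name": "jog_arm", "arguments": {
  "series": [
    [[-42,11,0,0,0,0,60],[-42,11,0,0,0,0,60],[-42,11,0,0,0,0,60],[-42,11,0,0,0,0,60],[-42,11,0,0,0,0,60],[-42,12,0,0,0,0,60],[-42,12,0,0,0,0,60],[-42,12,0,0,0,0,60],[-42,12,0,0,0,0,60],[-42,12,0,0,0,0,60]]
  ]
}}

```text
time_s: 16.65
eef_pos: [0.5675, -0.1937, 0.0913]
eef_rot: [0.001, 0.748, 0.664, 0.0]
wrist_force: [1.1, -0.1, 0.3]
opening: 0.701
grasp_force: 0.0
```

```bash
python3 d.py .5667 -.1923 .0; python3 - <<'E'
from h import *; from m import blob
c=grab("wrist"); pickle.dump(c,open("w6.pkl","wb")); P=fcloud(c)
print("die px",proj(c,[.5667,-.1923,.054],True))
k=(np.hypot(P[...,0]-.5667,P[...,1]+.1923)<.035)
for z0,z1 in((.045,.06),(.027,.034)):
    q=P[k&(P[...,2]>z0)&(P[...,2]<z1)]; print(len(q),cv2.minEnclosingCircle(q[:,:2].astype(np.float32)),q[:,:2].min(0),q[:,:2].max(0),np.percentile(q[:,2],[50,95]))
cv2.imwrite("pics/w6.png",c["frame"])
t=grab("top");P=cloud(t);k=(P[...,2]>.03)&(P[...,2]<.2)&(P[...,0]>.62)&(P[...,0]<.75)&(np.abs(P[...,1]+.17)<.08);q=P[k];print("column",len(q),np.median(q,0),q.min(0),q.max(0))
E
```

```text
t 16.65 pos [ 0.5675 -0.1937  0.0913] shift [ 1.4 -1.  91.3] turn [0.0012 0.0004 0.003 ] q [-0.53  0.34  1.63  0.    1.17 -0.41] F [ 1.1 -0.1  0.3] op 59.9 gf 0.0
die px [[319.526439   206.63921939]]
1784 ((0.5686022639274597, -0.19244448840618134), 0.01839655637741089) [ 0.55072255 -0.21054013] [ 0.58673076 -0.17429979] [0.05122826 0.0536133 ]
910 ((0.5686595439910889, -0.1923321932554245), 0.025318602100014687) [ 0.54384212 -0.21057805] [ 0.59344867 -0.16770616] [0.02911577 0.03052782]
column 1309 [ 0.68179025 -0.14875318  0.14962518] [ 0.65545463 -0.18969934  0.03073638] [ 0.73714934 -0.10036956  0.18528445]
```

View pics/w6.png

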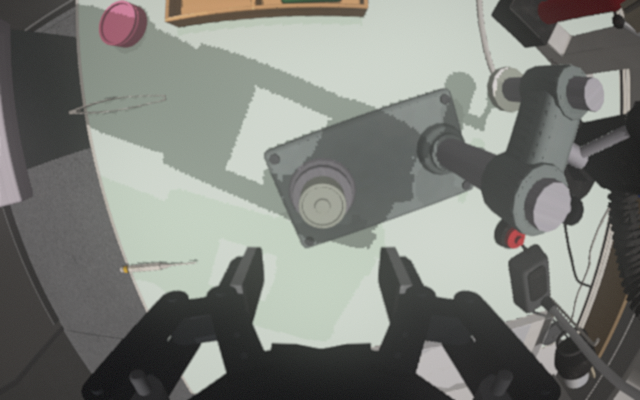

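The wrist view shows the narrow die on the anvil at (322,204), and the press column and head at about (500,180), clear of the gripper.

{"name": "jog_arm", "arguments": {
  "series": [
    [[1.3,0,15,0,0,0,56],[0,0,25,0,0,0,56],[0,0,25,0,0,0,56],[0,0,15,0,0,0,56],[0,0,8,0,0,0,56],[0,0,5,0,0,0,56],[0,0,3,0,0,0,56],[0,0,0,0,0,0,56],[0,0,0,0,0,0,56],[0,0,0,0,0,0,56]]
  ]
}}

```text
time_s: 17.75
eef_pos: [0.5678, -0.1907, -0.0053]
eef_rot: [0.001, 0.748, 0.664, 0.0]
wrist_force: [0.0, -0.0, 0.2]
opening: 0.654
grasp_force: 0.0
```

```bash
python3 d.py .5675 -.1924 -.005; python3 - <<'E'
from h import *
c=grab("wrist"); P=fcloud(c); p=ctrl.get_obs()["eef_pos"]
k=(np.abs(P[...,1]-p[1])<.03)&(P[...,2]>.01)&(P[...,2]<.1)
for lo,hi in((-.06,-.024),(.024,.06)):
    q=P[k&(P[...,0]-p[0]>lo)&(P[...,0]-p[0]<hi)&(P[...,1]>p[1]+.007)&(P[...,1]<p[1]+.014)&(P[...,2]>.0335)]; print(len(q),np.round(q.min(0),4),np.round(q.max(0),4))
E
```

```text
t 17.75 pos [ 0.5678 -0.1907 -0.0053] shift [-1.7 -0.1 -0.3] turn [0.0013 0.0005 0.0031] q [-0.52  0.48  1.67  0.    0.99 -0.4 ] F [ 0.  -0.   0.2] op 55.9 gf 0.0
1515 [ 0.5143 -0.1837  0.0366] [ 0.5432 -0.1768  0.0998]
1225 [ 0.5919 -0.1837  0.0406] [ 0.6242 -0.1768  0.1   ]
```

{"name": "jog_arm", "arguments": {
  "series": [
    [[-1.5,0,0,0,0,0,56],[0,0,0,0,0,0,25],[0,0,0,0,0,0,25],[0,0,0,0,0,0,25],[0,0,0,0,0,0,25],[0,0,0,0,0,0,25],[0,0,0,0,0,0,25],[0,0,-10,0,0,0,25],[0,0,-20,0,0,0,25],[0,0,-20,0,0,0,25]]
  ]
}}

```text
time_s: 18.8
eef_pos: [0.5644, -0.1906, 0.0424]
eef_rot: [-0.003, 0.748, 0.664, -0.001]
wrist_force: [0.3, 0.3, -1.2]
opening: 0.412
grasp_force: 60.6
```

```bash
python3 d.py .5745 .2603 .06;  python3 - <<'E'
from h import *
c=grab("wrist"); P=fcloud(c); p=ctrl.get_obs()["eef_pos"]
k=(np.hypot(P[...,0]-p[0],P[...,1]-p[1])<.03)&(P[...,2]>.03)&(P[...,2]<.2); q=P[k]; print(len(q))
d=np.hypot(P[...,0]-.5678,P[...,1]+.1924); 
s=grab("scene"); Q=cloud(s); k=(np.hypot(Q[...,0]-.567,Q[...,1]+.192)<.03)&(Q[...,2]>.03)&(Q[...,2]<.12); print(np.histogram(Q[k][:,2],bins=np.arange(.03,.12,.01)))
cv2.imwrite("pics/s7.png",np.hstack([cv2.resize(c["frame"][120:300,230:410],(400,400)),cv2.resize(s["frame"][80:180,310:410],(400,400))]))
E
```

```text
t 18.8 pos [ 0.5644 -0.1906  0.0424] shift [449.  -43.6 -16.4] turn [-0.006  -0.002   0.0033] q [-0.52  0.4   1.66 -0.    1.09 -0.41] F [ 0.3  0.3 -1.2] op 35.2 gf 60.6
22343
(array([ 76,  34,   0,   0,   0,  35,  68, 141]), array([0.03, 0.04, 0.05, 0.06, 0.07, 0.08, 0.09, 0.1 , 0.11]))
```

View pics/s7.png

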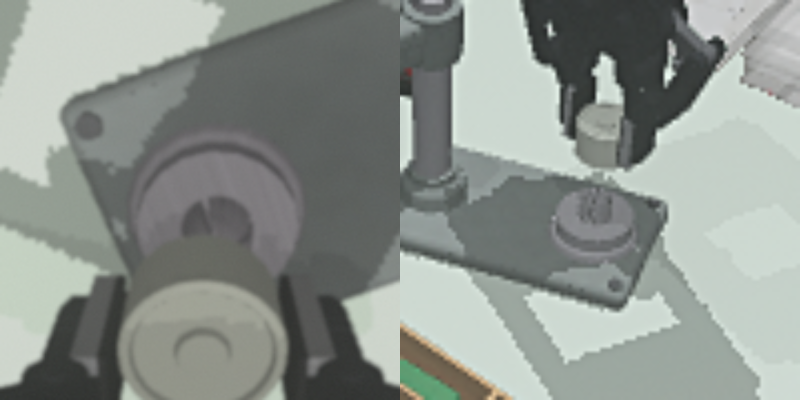

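The narrow die hangs in the gripper, clear of the slotted spigot, which is at (595,205) in the right panel.

{"name": "jog_arm", "arguments": {
  "series": [
    [[45,-4,-15,0,0,0,25],[45,-4,0,0,0,0,25],[45,-4,0,0,0,0,25],[45,-4,0,0,0,0,25],[45,-4,0,0,0,0,25],[45,-4,0,0,0,0,25],[45,-4,0,0,0,0,25],[45,-5,0,0,0,0,25],[45,-5,0,0,0,0,25],[45,-5,0,0,0,0,25]]
  ]
}}

```text
time_s: 19.9
eef_pos: [0.5755, 0.2612, 0.0565]
eef_rot: [-0.001, 0.748, 0.664, -0.002]
wrist_force: [0.1, -0.4, -0.2]
opening: 0.415
grasp_force: 60.6
```

```bash
python3 d.py .5745 .2603 -.0305
```

```text
t 19.9 pos [0.5755 0.2612 0.0565] shift [-0.8 -0.5 87. ] turn [-0.0042  0.002   0.0032] q [ 0.24  0.45  1.55 -0.    1.14  0.36] F [ 0.1 -0.4 -0.2] op 35.4 gf 60.6
```

{"name": "jog_arm", "arguments": {
  "series": [
    [[0,0,15,0,0,0,25],[0,0,25,0,0,0,25],[0,0,22,0,0,0,25],[0,0,12,0,0,0,25],[0,0,7,0,0,0,25],[0,0,3,0,0,0,25],[0,0,0,0,0,0,25],[0,0,0,0,0,0,25],[0,0,0,0,0,0,25],[0,0,0,0,0,0,25]]
  ]
}}

```text
time_s: 20.9
eef_pos: [0.5784, 0.2602, -0.0243]
eef_rot: [0.0, 0.748, 0.664, 0.001]
wrist_force: [0.6, -1.1, -0.2]
opening: 0.417
grasp_force: 60.6
```

```bash
python3 d.py .5745 .2603 -.0313
```

```text
t 20.9 pos [ 0.5784  0.2602 -0.0243] shift [-0.3 -3.9  7. ] turn [ 0.0013 -0.0005  0.0032] q [ 0.24  0.57  1.57 -0.    1.    0.35] F [ 0.6 -1.1 -0.2] op 35.6 gf 60.6
```

{"name": "jog_arm", "arguments": {
  "series": [
    [[0,0,2,0,0,0,25],[0,0,2,0,0,0,25],[0,0,1,0,0,0,25],[0,0,0.5,0,0,0,25],[0,0,0.5,0,0,0,25],[0,0,0,0,0,0,25],[0,0,0,0,0,0,25],[0,0,0,0,0,0,25],[0,0,0,0,0,0,25],[0,0,0,0,0,0,25]]
  ]
}}

```text
time_s: 21.9
eef_pos: [0.5779, 0.26, -0.0311]
eef_rot: [0.0, 0.748, 0.664, 0.0]
wrist_force: [-0.1, -0.6, -0.1]
opening: 0.412
grasp_force: 60.6
```

```bash
python3 d.py .5745 .2603 -.0313
```

```text
t 21.9 pos [ 0.5779  0.26   -0.0311] shift [-0.2 -3.4  0.2] turn [ 0.0001 -0.      0.0032] q [0.24 0.58 1.57 0.   0.99 0.35] F [-0.1 -0.6 -0.1] op 35.1 gf 60.6
```

{"name": "jog_arm", "arguments": {
  "series": [
    [[0,0,0.5,0,0,0,25],[0,0,0.5,0,0,0,25],[0,0,0.5,0,0,0,25],[0,0,0,0,0,0,25],[0,0,0,0,0,0,25],[0,0,0,0,0,0,25],[0,0,0,0,0,0,25],[0,0,0,0,0,0,25],[0,0,0,0,0,0,25],[0,0,0,0,0,0,25]]
  ]
}}

```text
time_s: 22.9
eef_pos: [0.5779, 0.26, -0.0313]
eef_rot: [0.0, 0.748, 0.664, -0.0]
wrist_force: [-4.9, -1.6, 9.8]
opening: 0.413
grasp_force: 61.7
```

```bash
python3 d.py .5745 .2603 -.0313
```

```text
t 22.9 pos [ 0.5779  0.26   -0.0313] shift [-0.2 -3.4  0. ] turn [0.     0.0002 0.0034] q [ 0.24  0.58  1.57 -0.    0.99  0.35] F [-4.9 -1.6  9.8] op 35.2 gf 61.7
```

{"name": "jog_arm", "arguments": {
  "series": [
    [[0,0,-1,0,0,0,25],[0,0,0,0,0,0,50],[0,0,0,0,0,0,50],[0,0,0,0,0,0,50],[0,0,0,0,0,0,50],[0,0,-20,0,0,0,50],[0,0,-30,0,0,0,60],[0,0,-30,0,0,0,65],[0,0,-30,0,0,0,65],[0,0,-10,0,0,0,65]]
  ]
}}

```text
time_s: 23.9
eef_pos: [0.5801, 0.2606, 0.0922]
eef_rot: [0.001, 0.748, 0.664, 0.003]
wrist_force: [0.7, 0.2, 0.1]
opening: 0.762
grasp_force: 0.0
```

```bash
python3 d.py .5630 .0305 .08
```

```text
t 23.9 pos [0.5801 0.2606 0.0922] shift [-230.6   10.2   11.8] turn [ 0.0055 -0.002   0.0033] q [ 0.24  0.41  1.53 -0.    1.19  0.35] F [0.7 0.2 0.1] op 65.1 gf 0.0
```

{"name": "jog_arm", "arguments": {
  "series": [
    [[-38,2,0,0,0,0,65],[-38,2,0,0,0,0,65],[-38,2,0,0,0,0,65],[-38,2,0,0,0,0,65],[-38,2,0,0,0,0,65],[-40,0,0,0,0,0,65],[0,0,0,0,0,0,65],[0,0,0,0,0,0,65],[0,0,0,0,0,0,65],[0,0,0,0,0,0,65]]
  ]
}}

```text
time_s: 24.9
eef_pos: [0.5603, 0.0317, 0.088]
eef_rot: [-0.0, 0.747, 0.664, -0.0]
wrist_force: [-0.7, -1.0, 0.8]
opening: 0.762
grasp_force: 0.0
```

```bash
python3 d.py .5630 .0305 -.033; python3 - <<'E'
from h import *
c=grab("wrist"); P=fcloud(c); pickle.dump(c,open("w8.pkl","wb"))
hsv=cv2.cvtColor(c["frame"],cv2.COLOR_BGR2HSV)
for z0,z1 in((.0225,.031),(.026,.031)):
  k=(np.hypot(P[...,0]-.5630,P[...,1]-.03)<.034)&(P[...,2]>z0)&(P[...,2]<z1)&(hsv[...,1]<60); q=P[k]; print(len(q),cv2.minEnclosingCircle(q[:,:2].astype(np.float32)),q.min(0),q.max(0))
# tray walls
k=(P[...,2]>.026)&(P[...,2]<.032)&(hsv[...,1]>60)&(hsv[...,0]<25)&(np.hypot(P[...,0]-.546,P[...,1]-.033)<.13); q=P[k]; print("tray",cv2.minAreaRect((q[:,:2]*1000).astype(np.float32)))
# mat things
for n,x,y,z0,z1 in(("drum",.508,.2945,.06,.072),("ball",.503,.239,.05,.075),("narrow",.578,.26,.02,.032)):
  k=(np.hypot(P[...,0]-x,P[...,1]-y)<.025)&(P[...,2]>z0)&(P[...,2]<z1); q=P[k]; print(n,len(q),cv2.minEnclosingCircle(q[:,:2].astype(np.float32)) if len(q) else "",q[:,2].max() if len(q) else "")
E
```

```text
t 24.9 pos [0.5603 0.0317 0.088 ] shift [ -0.9   2.9 121. ] turn [-0.0006 -0.0002  0.0047] q [-0.16  0.27  1.73  0.    1.14 -0.04] F [-0.7 -1.   0.8] op 65.1 gf 0.0
2060 ((0.5624613761901855, 0.03336358070373535), 0.027477826923131943) [0.54118117 0.00598501 0.0225053 ] [0.58410619 0.05988854 0.02919032]
463 ((0.5624613761901855, 0.03336358070373535), 0.027477826923131943) [0.54118117 0.00616011 0.02600765] [0.58410619 0.05988854 0.02919032]
tray ((547.3062133789062, 32.8183479309082), (136.0064697265625, 166.8039093017578), 83.1190185546875)
drum 0  
ball 0  
narrow 0
```

{"name": "jog_arm", "arguments": {
  "series": [
    [[-1,2.5,20,0,0,0,62],[0,0,30,0,0,0,62],[0,0,30,0,0,0,62],[0,0,20,0,0,0,62],[0,0,10,0,0,0,62],[0,0,5,0,0,0,62],[0,0,2,0,0,0,62],[0,0,0,0,0,0,62],[0,0,0,0,0,0,62],[0,0,0,0,0,0,62]]
  ]
}}

```text
time_s: 25.95
eef_pos: [0.5636, 0.0291, -0.0277]
eef_rot: [0.001, 0.748, 0.664, 0.001]
wrist_force: [-0.7, 0.7, -0.9]
opening: 0.726
grasp_force: 0.0
```

```bash
python3 d.py .5622 .0305 -.031
```

```text
t 25.95 pos [ 0.5636  0.0291 -0.0277] shift [ 1.3 -1.6  3.3] turn [0.0016 0.     0.0031] q [-0.16  0.45  1.76  0.    0.92 -0.04] F [-0.7  0.7 -0.9] op 62.0 gf 0.0
```

{"name": "jog_arm", "arguments": {
  "series": [
    [[1.3,-1.5,3,0,0,0,62],[0,0,0,0,0,0,30],[0,0,0,0,0,0,30],[0,0,0,0,0,0,30],[0,0,0,0,0,0,30],[0,0,0,0,0,0,30],[0,0,0,0,0,0,30],[0,0,0,0,0,0,30],[0,0,0,0,0,0,30],[0,0,0,0,0,0,30]]
  ]
}}

```text
time_s: 26.95
eef_pos: [0.5616, 0.0307, -0.0312]
eef_rot: [0.0, 0.748, 0.664, 0.0]
wrist_force: [-1.6, 0.7, 5.7]
opening: 0.508
grasp_force: 61.3
```

```bash
python3 d.py .5622 .0305 .05; python3 - <<'E'
from h import *
c=grab("wrist"); P=fcloud(c)
hsv=cv2.cvtColor(c["frame"],cv2.COLOR_BGR2HSV)
k=(np.hypot(P[...,0]-.5625,P[...,1]-.0305)<.0245)&(P[...,2]>.0215)&(P[...,2]<.031)&(hsv[...,1]<60)&(np.abs(P[...,0]-.5625)<.012); q=P[k]; print(len(q),q.min(0),q.max(0))
E
```

```text
t 26.95 pos [ 0.5616  0.0307 -0.0312] shift [ -0.1   0.7 -81.2] turn [ 0.     -0.      0.0032] q [-0.16  0.46  1.77  0.    0.92 -0.04] F [-1.6  0.7  5.7] op 43.4 gf 61.3
3760 [0.55050223 0.00636037 0.02150349] [0.57449568 0.05086844 0.02863829]
```

{"name": "jog_arm", "arguments": {
  "series": [
    [[0,0,-10,0,0,0,30],[0,0,-25,0,0,0,30],[0,0,-30,0,0,0,30],[0,0,-30,0,0,0,30],[-37,5,0,0,0,0,30],[-37,5,0,0,0,0,30],[-37,5,0,0,0,0,30],[-37,6,0,0,0,0,30],[-37,6,0,0,0,0,30],[-37,6,0,0,0,0,30]]
  ]
}}

```text
time_s: 28.0
eef_pos: [0.5677, -0.1952, 0.0638]
eef_rot: [0.0, 0.748, 0.664, 0.0]
wrist_force: [-0.1, -0.3, -2.2]
opening: 0.509
grasp_force: 61.2
```

```bash
python3 d.py .5675 -.1924 .06
```

```text
t 28.0 pos [ 0.5677 -0.1952  0.0638] shift [ 2.8 -0.5  3.8] turn [0.0002 0.0001 0.0032] q [-0.53  0.38  1.64  0.    1.12 -0.41] F [-0.1 -0.3 -2.2] op 43.4 gf 61.2
```

{"name": "jog_arm", "arguments": {
  "series": [
    [[2.5,0,10,0,0,0,30],[0,0,5,0,0,0,30],[0,0,0,0,0,0,30],[0,0,0,0,0,0,30],[0,0,0,0,0,0,30],[0,0,0,0,0,0,30],[0,0,0,0,0,0,30],[0,0,0,0,0,0,30],[0,0,0,0,0,0,30],[0,0,0,0,0,0,30]]
  ]
}}

```text
time_s: 29.0
eef_pos: [0.5682, -0.1912, 0.0484]
eef_rot: [0.0, 0.748, 0.664, 0.0]
wrist_force: [0.1, -0.4, -1.2]
opening: 0.511
grasp_force: 61.2
```

```bash
python3 d.py .5675 -.1924 -.0032; python3 - <<'E'
from h import *
o=ctrl.get_obs(); p=o["eef_pos"]; zt=p[2]+.0592
w=grab("wrist");s=grab("scene"); P=fcloud(w);Q=cloud(s)
def rep(n,P,k):
    q=P[k]; 
    if len(q)<5: print(n,"few");return
    (cx,cy),r=cv2.minEnclosingCircle(q[:,:2].astype(np.float32)); print(n,len(q),round(cx,4),round(cy,4),round(r,4),"z",np.round(np.percentile(q[:,2],[5,50,95]),4),"y",q[:,1].min(),q[:,1].max())
near=lambda P,r:np.hypot(P[...,0]-p[0],P[...,1]-p[1])<r
for n,c,P in(("wrist",w,P),("scene",s,Q)):
    hsv=cv2.cvtColor(c["frame"],cv2.COLOR_BGR2HSV); v=hsv[...,2]
    rep(n+" dietop",P,near(P,.027)&(np.abs(P[...,2]-zt)<.007)&(v>100)&(np.abs(P[...,0]-p[0])<(.012 if n=="wrist" else .03)))
    rep(n+" anvil",P,near(P,.035)&(P[...,2]>.026)&(P[...,2]<.034))
    rep(n+" spig",P,near(P,.03)&(P[...,2]>.036)&(P[...,2]<.05))
cv2.imwrite("pics/s9.png",np.hstack([cv2.resize(w["frame"][120:300,230:410],(400,400)),cv2.resize(s["frame"][80:180,310:410],(400,400))]))
E
```

```text
t 29.0 pos [ 0.5682 -0.1912  0.0484] shift [-1.2 -0.5 51.6] turn [0.     0.     0.0031] q [-0.52  0.4   1.65 -0.    1.09 -0.4 ] F [ 0.1 -0.4 -1.2] op 43.6 gf 61.2
wrist dietop 3816 0.5684 -0.1938 0.0229 z [0.1024 0.1034 0.1068] y -0.21606080951893586 -0.17104754814289086
wrist anvil 2161 0.5685 -0.192 0.025 z [0.0279 0.0292 0.0305] y -0.20670701909091949 -0.16757352755382607
wrist spig 318 0.5686 -0.1912 0.0099 z [0.0369 0.0418 0.0452] y -0.19334422963482045 -0.1822680636396108
scene dietop 156 0.5667 -0.1905 0.0254 z [0.1015 0.1045 0.1078] y -0.21520886809819906 -0.16996374959631178
scene anvil 169 0.5679 -0.1919 0.0256 z [0.027  0.0297 0.0321] y -0.21565094441516708 -0.1666695476948037
scene spig 48 0.5673 -0.1902 0.0098 z [0.0364 0.0432 0.0476] y -0.19867955299078266 -0.18213889446044618
```

View pics/s9.png

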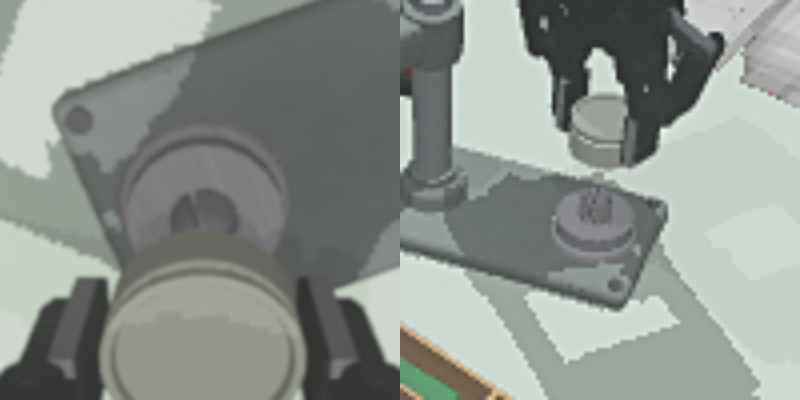

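The wide die hangs over the spigot, with die and anvil axes within about 1 mm in both views. Descending.

{"name": "jog_arm", "arguments": {
  "series": [
    [[0.7,0,10,0,0,0,30],[0,0,10,0,0,0,30],[0,0,8,0,0,0,30],[0,0,6,0,0,0,30],[0,0,5,0,0,0,30],[0,0,4,0,0,0,30],[0,0,3,0,0,0,30],[0,0,2,0,0,0,30],[0,0,0,0,0,0,30],[0,0,0,0,0,0,30]]
  ]
}}

```text
time_s: 30.1
eef_pos: [0.5686, -0.1904, 0.0006]
eef_rot: [0.0, 0.748, 0.664, 0.0]
wrist_force: [1.4, 1.1, -1.3]
opening: 0.508
grasp_force: 61.2
```

```bash
python3 d.py .5675 -.1905 -.0032
```

```text
t 30.1 pos [ 0.5686 -0.1904  0.0006] shift [-0.2 -1.1  3.8] turn [ 0.0006 -0.0001  0.0032] q [-0.52  0.47  1.66  0.    1.01 -0.4 ] F [ 1.4  1.1 -1.3] op 43.4 gf 61.2
```

{"name": "jog_arm", "arguments": {
  "series": [
    [[0,0,1,0,0,0,30],[0,0,1,0,0,0,30],[0,0,1,0,0,0,30],[0,0,0.5,0,0,0,30],[0,0,0.5,0,0,0,30],[0,0,0,0,0,0,30],[0,0,0,0,0,0,30],[0,0,0,0,0,0,30],[0,0,0,0,0,0,30],[0,0,0,0,0,0,30]]
  ]
}}

```text
time_s: 31.1
eef_pos: [0.5689, -0.1903, -0.0032]
eef_rot: [0.0, 0.748, 0.664, 0.0]
wrist_force: [3.2, 3.4, 2.9]
opening: 0.511
grasp_force: 61.6
```

```bash
python3 d.py .5675 -.1905 -.0032
```

```text
t 31.1 pos [ 0.5689 -0.1903 -0.0032] shift [-0.4 -1.3  0. ] turn [ 0.0011 -0.0002  0.0032] q [-0.52  0.48  1.66  0.    1.   -0.4 ] F [3.2 3.4 2.9] op 43.6 gf 61.6
```

{"name": "jog_arm", "arguments": {
  "series": [
    [[0,0,0,0,0,0,58],[0,0,0,0,0,0,58],[0,0,0,0,0,0,58],[0,0,0,0,0,0,58],[0,0,-15,0,0,0,58],[0,0,-20,0,0,0,58],[-1.5,0,-15,0,0,0,0],[0,0,0,0,0,0,0],[0,0,0,0,0,0,0],[0,0,0,0,0,0,0]]
  ]
}}

```text
time_s: 32.1
eef_pos: [0.5674, -0.1917, 0.0457]
eef_rot: [-0.001, 0.748, 0.664, -0.0]
wrist_force: [-0.1, 0.1, -0.6]
opening: 0.01
grasp_force: 0.0
```

```bash
cat > die.py <<'E'
from h import *
w=grab("wrist");s=grab("scene"); P=fcloud(w);Q=cloud(s)
for n,c,P in(("wrist",w,P),("scene",s,Q)):
    v=c["frame"].min(2)
    k=(np.hypot(P[...,0]-.568,P[...,1]+.192)<.03)&(P[...,2]>.042)&(P[...,2]<.064)&(v>90); q=P[k]
    if len(q)>9: print(n,len(q),cv2.minEnclosingCircle(q[:,:2].astype(np.float32)),"z pct",np.round(np.percentile(q[:,2],[10,50,90,97,100]),4))
    for dx,dy in((.02,0),(-.02,0),(0,.02),(0,-.02)):
        kk=k&(np.hypot(P[...,0]-.568-dx,P[...,1]+.192-dy)<.006)&(P[...,2]>.05); print("  rim",dx,dy,kk.sum(),np.round(np.percentile(P[kk][:,2],80),4) if kk.sum() else "")
E
python3 die.py; python3 d.py .5687 -.192 .013
```

```text
wrist 3154 ((0.5684499144554138, -0.19234539568424225), 0.022332752123475075) z pct [0.0494 0.0521 0.0553 0.056  0.058 ]
  rim 0.02 0 205 0.0554
  rim -0.02 0 181 0.0553
  rim 0 0.02 184 0.0554
  rim 0 -0.02 0 
scene 230 ((0.5666505098342896, -0.1936279833316803), 0.024360569193959236) z pct [0.0464 0.0526 0.056  0.057  0.058 ]
  rim 0.02 0 11 0.0562
  rim -0.02 0 9 0.0557
  rim 0 0.02 10 0.0561
  rim 0 -0.02 10 0.055
t 32.2 pos [ 0.5674 -0.1916  0.0454] shift [-0.3  1.4 32.4] turn [-0.0017 -0.0007  0.0031] q [-0.52  0.4   1.65 -0.    1.09 -0.4 ] F [ 0.5 -0.2  0. ] op -0.1 gf 0.0
```

{"name": "jog_arm", "arguments": {
  "series": [
    [[0,0.5,8,0,0,0,0],[0,0,8,0,0,0,0],[0,0,6,0,0,0,0],[0,0,4,0,0,0,0],[0,0,2,0,0,0,0],[0,0,1,0,0,0,0],[0,0,1,0,0,0,0],[0,0,0,0,0,0,0],[0,0,0,0,0,0,0],[0,0,0,0,0,0,0]]
  ]
}}

```text
time_s: 33.2
eef_pos: [0.5687, -0.1919, 0.0172]
eef_rot: [0.0, 0.748, 0.664, 0.0]
wrist_force: [-2.8, 1.9, 5.6]
opening: -0.001
grasp_force: 2.8
```

```bash
python3 d.py .5680 -.192 .013
```

```text
t 33.2 pos [ 0.5687 -0.1919  0.0172] shift [-0.2 -0.7  4.2] turn [ 0.0001 -0.0001  0.0034] q [-0.52  0.45  1.66  0.    1.04 -0.4 ] F [-2.8  1.9  5.6] op -0.1 gf 2.8
```

{"name": "jog_arm", "arguments": {
  "series": [
    [[0,0,0.5,0,0,0,0],[0,0,0.5,0,0,0,0],[0,0,0,0,0,0,0],[0,0,0,0,0,0,0],[0,0,0,0,0,0,0],[0,0,0,0,0,0,0],[0,0,0,0,0,0,0],[0,0,0,0,0,0,0],[0,0,0,0,0,0,0],[0,0,0,0,0,0,0]]
  ]
}}

```text
time_s: 34.2
eef_pos: [0.5685, -0.1919, 0.0168]
eef_rot: [-0.0, 0.748, 0.664, -0.0]
wrist_force: [-4.7, 2.8, 10.3]
opening: -0.004
grasp_force: 5.3
```

```bash
python3 d.py .5680 -.192 .013
```

```text
t 34.2 pos [ 0.5685 -0.1919  0.0168] shift [-0.2 -0.5  3.8] turn [-0.0004 -0.0001  0.0034] q [-0.52  0.45  1.66 -0.    1.04 -0.4 ] F [-4.7  2.8 10.3] op -0.3 gf 5.3
```

{"name": "jog_arm", "arguments": {
  "series": [
    [[0,0,0.5,0,0,0,0],[0,0,0.5,0,0,0,0],[0,0,0.3,0,0,0,0],[0,0,0,0,0,0,0],[0,0,0,0,0,0,0],[0,0,0,0,0,0,0],[0,0,0,0,0,0,0],[0,0,0,0,0,0,0],[0,0,0,0,0,0,0],[0,0,0,0,0,0,0]]
  ]
}}

```text
time_s: 35.2
eef_pos: [0.5684, -0.1918, 0.0165]
eef_rot: [-0.0, 0.748, 0.664, -0.0]
wrist_force: [-9.6, 4.8, 18.3]
opening: -0.001
grasp_force: 9.5
```

```bash
python3 d.py .5680 -.192 .013
```

```text
t 35.2 pos [ 0.5684 -0.1918  0.0165] shift [-0.3 -0.4  3.5] turn [-0.0009 -0.0002  0.0036] q [-0.52  0.45  1.66 -0.    1.04 -0.4 ] F [-9.6  4.8 18.3] op -0.1 gf 9.5
```

{"name": "jog_arm", "arguments": {
  "series": [
    [[0.3,-0.5,0,0,0,0,0],[0.3,-0.5,0,0,0,0,0],[0,-0.3,0,0,0,0,0],[0,0,0,0,0,0,0],[0,0,0.2,0,0,0,0],[0,0,0.2,0,0,0,0],[0,0,0,0,0,0,0],[0,0,0,0,0,0,0],[0,0,0,0,0,0,0],[0,0,0,0,0,0,0]]
  ]
}}

```text
time_s: 36.2
eef_pos: [0.5683, -0.1917, 0.0164]
eef_rot: [0.001, 0.748, 0.664, 0.0]
wrist_force: [-6.4, 3.1, 17.1]
opening: -0.001
grasp_force: 8.5
```

```bash
python3 d.py .5680 -.192 .013
```

```text
t 36.2 pos [ 0.5683 -0.1917  0.0164] shift [-0.3 -0.3  3.4] turn [0.0017 0.0008 0.0034] q [-0.52  0.44  1.66 -0.    1.03 -0.4 ] F [-6.4  3.1 17.1] op -0.1 gf 8.5
```

{"name": "jog_arm", "arguments": {
  "series": [
    [[0,0,-2,0,0,0,0],[0,0,-8,0,0,0,0],[0,0,-10,0,0,0,0],[0,0,-10,0,0,0,0],[0,0,0,0,0,0,0],[0,0,0,0,0,0,0],[0,0,0,0,0,0,0],[0,0,0,0,0,0,0],[0,0,0,0,0,0,0],[0,0,0,0,0,0,0]]
  ]
}}

```text
time_s: 37.2
eef_pos: [0.5672, -0.1912, 0.0434]
eef_rot: [-0.0, 0.748, 0.664, -0.0]
wrist_force: [0.5, -1.0, 0.2]
opening: 0.0
grasp_force: 0.0
```

```bash
python3 die.py; python3 d.py .5680 -.192 .0165; python3 - <<'E'
from h import *
c=grab("wrist"); P=fcloud(c); k=(np.hypot(P[...,0]-.568,P[...,1]+.192)<.014)&(P[...,2]>.06)&(P[...,2]<.2); print("tip z",np.sort(P[k][:,2])[[5,50,200]])
k=(np.hypot(P[...,0]-.5684,P[...,1]+.1923)<.025)&(P[...,2]>.027)&(P[...,2]<.033);print("shoulder",np.median(P[k][:,2]),k.sum())
E
```

```text
wrist 3051 ((0.5687882900238037, -0.1923530250787735), 0.022407792508602142) z pct [0.0485 0.0499 0.0531 0.0538 0.0552]
  rim 0.02 0 126 0.0534
  rim -0.02 0 108 0.0535
  rim 0 0.02 119 0.0536
  rim 0 -0.02 0 
scene 217 ((0.5677269697189331, -0.1923987865447998), 0.022881098091602325) z pct [0.0461 0.0504 0.0535 0.0545 0.0566]
  rim 0.02 0 9 0.0527
  rim -0.02 0 8 0.0537
  rim 0 0.02 8 0.0532
  rim 0 -0.02 10 0.0532
t 37.3 pos [ 0.5673 -0.1912  0.0435] shift [-0.7  0.8 27. ] turn [-0.0003 -0.0001  0.0032] q [-0.52  0.4   1.65  0.    1.08 -0.4 ] F [-0.2 -0.7  0.5] op -0.0 gf 0.0
tip z [0.08235103 0.08456921 0.08959624]
shoulder 0.029113614769731913 608
```

Rim and dish dropped about 2 mm (rim 0.0555 → 0.0535), level with the shoulder plus 24 mm, so the wide die is home. Next is the narrow die.

{"name": "jog_arm", "arguments": {
  "series": [
    [[0,0,-40,0,0,0,56],[48,-5,0,0,0,0,56],[48,-5,0,0,0,0,56],[48,-5,0,0,0,0,56],[48,-5,0,0,0,0,56],[48,-5,0,0,0,0,56],[48,-5,0,0,0,0,56],[48,-5,0,0,0,0,56],[48,-5,0,0,0,0,56],[48,-5,0,0,0,0,56]]
  ]
}}

```text
time_s: 38.35
eef_pos: [0.5738, 0.245, 0.0838]
eef_rot: [0.0, 0.748, 0.664, 0.0]
wrist_force: [0.4, -0.4, -1.5]
opening: 0.657
grasp_force: 0.0
```

```bash
python3 d.py .578 .260 -.031
```

```text
t 38.35 pos [0.5738 0.245  0.0838] shift [ 15.4   2.4 114.8] turn [ 0.0004 -0.0001  0.0032] q [ 0.21  0.4   1.57 -0.    1.18  0.33] F [ 0.4 -0.4 -1.5] op 56.1 gf 0.0
```

{"name": "jog_arm", "arguments": {
  "series": [
    [[16,1.5,10,0,0,0,56],[0,0,25,0,0,0,56],[0,0,25,0,0,0,56],[0,0,20,0,0,0,56],[0,0,15,0,0,0,56],[0,0,10,0,0,0,56],[0,0,5,0,0,0,56],[0,0,0,0,0,0,56],[0,0,0,0,0,0,56],[0,0,0,0,0,0,56]]
  ]
}}

```text
time_s: 39.35
eef_pos: [0.5783, 0.2588, -0.0252]
eef_rot: [0.0, 0.748, 0.664, 0.001]
wrist_force: [0.7, 0.2, 0.3]
opening: 0.66
grasp_force: 0.0
```

```bash
python3 d.py .578 .260 -.031; python3 - <<'E'
from h import *
c=grab("wrist"); P=fcloud(c); v=c["frame"].min(2)
k=(np.hypot(P[...,0]-.578,P[...,1]-.26)<.025)&(P[...,2]>.02)&(P[...,2]<.033)&(v>90); q=P[k]; print(len(q),cv2.minEnclosingCircle(q[:,:2].astype(np.float32)),q.max(0))
E
```

```text
t 39.35 pos [ 0.5783  0.2588 -0.0252] shift [ 1.1 -0.4  5.8] turn [ 0.0018 -0.0006  0.0031] q [ 0.23  0.57  1.58 -0.    0.99  0.35] F [0.7 0.2 0.3] op 56.4 gf 0.0
4009 ((0.5781707167625427, 0.26039257645606995), 0.018652968108654022) [0.5958203  0.27882492 0.02888372]
```

{"name": "jog_arm", "arguments": {
  "series": [
    [[1.3,0,3,0,0,0,56],[0,0,2.5,0,0,0,56],[0,0,0,0,0,0,25],[0,0,0,0,0,0,25],[0,0,0,0,0,0,25],[0,0,0,0,0,0,25],[0,0,0,0,0,0,25],[0,0,0,0,0,0,25],[0,0,0,0,0,0,25],[0,0,0,0,0,0,25]]
  ]
}}

```text
time_s: 40.4
eef_pos: [0.5776, 0.26, -0.0317]
eef_rot: [0.0, 0.748, 0.664, 0.0]
wrist_force: [-0.2, 0.1, 1.3]
opening: 0.412
grasp_force: 59.9
```

```bash
python3 d.py .5618 .0298 .06
```

```text
t 40.4 pos [ 0.5776  0.26   -0.0317] shift [-230.4   11.7  -91.8] turn [ 0.0002 -0.0001  0.0032] q [ 0.24  0.58  1.57 -0.    0.99  0.35] F [-0.2  0.1  1.3] op 35.2 gf 59.9
```

{"name": "jog_arm", "arguments": {
  "series": [
    [[0,0,-10,0,0,0,25],[0,0,-30,0,0,0,25],[0,0,-35,0,0,0,25],[-38,2,-10,0,0,0,25],[-38,2,0,0,0,0,25],[-38,2,0,0,0,0,25],[-38,2,0,0,0,0,25],[-38,2,0,0,0,0,25],[-40,2,0,0,0,0,25],[0,0,0,0,0,0,25]]
  ]
}}

```text
time_s: 41.4
eef_pos: [0.5622, 0.0257, 0.0539]
eef_rot: [0.001, 0.749, 0.662, -0.0]
wrist_force: [0.4, 0.0, -0.1]
opening: 0.418
grasp_force: 59.9
```

```bash
python3 d.py .5618 .0298 -.0317;  python3 - <<'E'
from h import *
c=grab("wrist"); P=fcloud(c); v=c["frame"].min(2); p=ctrl.get_obs()["eef_pos"]; zt=p[2]+.0597
k=(np.hypot(P[...,0]-p[0],P[...,1]-p[1])<.022)&(np.abs(P[...,2]-zt)<.005)&(v>90); q=P[k]; print("held die rel eef",len(q),cv2.minEnclosingCircle((q[:,:2]-p[:2]).astype(np.float32)))
E
```

```text
t 41.4 pos [0.5622 0.0257 0.0539] shift [ 4.1 -1.  85.6] turn [ 0.0008  0.0015 -0.0013] q [-0.16  0.32  1.74 -0.    1.08 -0.04] F [ 0.4  0.  -0.1] op 35.7 gf 59.9
held die rel eef 4064 ((-0.00031574032618664205, -0.0032650006469339132), 0.020221933722496033)
```

{"name": "jog_arm", "arguments": {
  "series": [
    [[3.5,-1,15,0,0,0,25],[0,0,20,0,0,0,25],[0,0,20,0,0,0,25],[0,0,12,0,0,0,25],[0,0,7,0,0,0,25],[0,0,3,0,0,0,25],[0,0,2,0,0,0,25],[0,0,0,0,0,0,25],[0,0,0,0,0,0,25],[0,0,0,0,0,0,25]]
  ]
}}

```text
time_s: 42.45
eef_pos: [0.5621, 0.0336, -0.0252]
eef_rot: [0.0, 0.748, 0.664, 0.0]
wrist_force: [0.1, -0.2, -0.3]
opening: 0.415
grasp_force: 59.9
```

```bash
python3 d.py .5618 .0300 -.0317;  python3 - <<'E'
from h import *
c=grab("wrist"); P=fcloud(c); v=c["frame"].min(2); p=ctrl.get_obs()["eef_pos"]; zt=p[2]+.0597
k=(np.abs(P[...,0]-p[0])<.01)&(np.abs(P[...,1]-p[1])<.025)&(np.abs(P[...,2]-zt)<.005)&(v>90); q=P[k]; print("held die y",q[:,1].min(),q[:,1].max(),"eef",p, np.median(q[:,2]))
E
```

```text
t 42.45 pos [ 0.5621  0.0336 -0.0252] shift [-3.6  0.2  6.5] turn [0.0011 0.     0.0031] q [-0.15  0.45  1.77 -0.    0.93 -0.03] F [ 0.1 -0.2 -0.3] op 35.4 gf 59.9
held die y 0.015555114945110984 0.05250522151931276 eef [ 0.56199708  0.03361073 -0.02526446] 0.031693471990656794
```

{"name": "jog_arm", "arguments": {
  "series": [
    [[-2,0,2,0,0,0,25],[-2,0,2,0,0,0,25],[0,0,1,0,0,0,25],[0,0,0.5,0,0,0,25],[0,0,0.5,0,0,0,25],[0,0,0,0,0,0,25],[0,0,0,0,0,0,25],[0,0,0,0,0,0,25],[0,0,0,0,0,0,25],[0,0,0,0,0,0,25]]
  ]
}}

```text
time_s: 43.5
eef_pos: [0.5611, 0.0298, -0.0318]
eef_rot: [0.0, 0.748, 0.664, 0.0]
wrist_force: [-0.9, -0.5, -0.1]
opening: 0.414
grasp_force: 60.0
```

```bash
python3 d.py .5618 .0300 -.0317
```

```text
t 43.5 pos [ 0.5611  0.0298 -0.0318] shift [ 0.3  0.7 -0.1] turn [0.0001 0.     0.0033] q [-0.16  0.46  1.77 -0.    0.91 -0.04] F [-0.9 -0.5 -0.1] op 35.4 gf 60.0
```

{"name": "jog_arm", "arguments": {
  "series": [
    [[0,0.5,0.3,0,0,0,25],[0,0,0,0,0,0,50],[0,0,0,0,0,0,50],[0,0,0,0,0,0,50],[0,0,0,0,0,0,50],[0,0,-20,0,0,0,50],[0,0,-35,0,0,0,50],[0,0,-35,0,0,0,50],[0,0,-30,0,0,0,50],[0,0,0,0,0,0,50]]
  ]
}}

```text
time_s: 44.5
eef_pos: [0.5653, 0.0293, 0.093]
eef_rot: [0.004, 0.748, 0.664, 0.003]
wrist_force: [0.0, -0.4, -0.2]
opening: 0.586
grasp_force: 0.0
```

```bash
python3 d.py .5078 .2947 .085; python3 - <<'E'
from h import *
c=grab("wrist"); P=fcloud(c); v=c["frame"].min(2)
k=(np.hypot(P[...,0]-.562,P[...,1]-.03)<.024)&(P[...,2]>.021)&(P[...,2]<.032)&(v>90); q=P[k]; print("narrow",len(q),cv2.minEnclosingCircle(q[:,:2].astype(np.float32)),np.percentile(q[:,2],[50,95]))
s=grab("top"); P=cloud(s)
for n,x,y,z0,z1 in(("drum",.508,.2945,.06,.072),("ball",.503,.239,.05,.075)):
  k=(np.hypot(P[...,0]-x,P[...,1]-y)<.025)&(P[...,2]>z0)&(P[...,2]<z1); q=P[k]; print(n,len(q),cv2.minEnclosingCircle(q[:,:2].astype(np.float32)) if len(q) else "",q[:,2].max() if len(q) else "")
E
```

```text
t 44.5 pos [0.5653 0.0293 0.093 ] shift [256.8 -88.7   7.1] turn [0.0091 0.0003 0.0033] q [-0.16  0.27  1.72  0.    1.14 -0.04] F [ 0.  -0.4 -0.2] op 50.0 gf 0.0
narrow 1424 ((0.5612761378288269, 0.030135374516248703), 0.018474265933036804) [0.02523006 0.02764365]
drum 86 ((0.5063726902008057, 0.2939518392086029), 0.01091750618070364) 0.06976082688278495
ball 146 ((0.5011690855026245, 0.23841018974781036), 0.014363923110067844) 0.0734107746423418
```

{"name": "jog_arm", "arguments": {
  "series": [
    [[36,-13,0,0,0,0,42],[36,-13,0,0,0,0,42],[37,-13,0,0,0,0,42],[37,-13,0,0,0,0,42],[37,-12,0,0,0,0,42],[37,-12,0,0,0,0,42],[36,-12,0,0,0,0,42],[0,0,10,0,0,0,42],[0,0,0,0,0,0,42],[0,0,0,0,0,0,42]]
  ]
}}

```text
time_s: 45.6
eef_pos: [0.5036, 0.2931, 0.0762]
eef_rot: [-0.0, 0.748, 0.664, -0.002]
wrist_force: [-0.2, -1.1, 0.9]
opening: 0.496
grasp_force: 0.0
```

```bash
python3 d.py .507 .2944 -.0042
```

```text
t 45.6 pos [0.5036 0.2931 0.0762] shift [ 1.9  3.4 80.4] turn [-0.0028  0.0018  0.0027] q [ 0.32  0.33  1.68 -0.    1.14  0.44] F [-0.2 -1.1  0.9] op 42.3 gf 0.0
```

{"name": "jog_arm", "arguments": {
  "series": [
    [[1.5,2.5,15,0,0,0,42],[0,0,20,0,0,0,42],[0,0,20,0,0,0,42],[0,0,12,0,0,0,42],[0,0,8,0,0,0,42],[0,0,3,0,0,0,42],[0,0,0,0,0,0,42],[0,0,0,0,0,0,42],[0,0,0,0,0,0,42],[0,0,0,0,0,0,42]]
  ]
}}

```text
time_s: 46.6
eef_pos: [0.5077, 0.2958, 0.0006]
eef_rot: [0.0, 0.748, 0.664, 0.001]
wrist_force: [0.5, 0.4, 0.4]
opening: 0.493
grasp_force: 0.0
```

```bash
python3 d.py .507 .2944 -.0042
```

```text
t 46.6 pos [0.5077 0.2958 0.0006] shift [-1.5 -0.6  4.8] turn [ 0.0012 -0.0005  0.0033] q [ 0.33  0.45  1.7  -0.    1.    0.44] F [0.5 0.4 0.4] op 42.1 gf 0.0
```

{"name": "jog_arm", "arguments": {
  "series": [
    [[-1.3,0,3,0,0,0,42],[0,0,1.5,0,0,0,42],[0,0,0,0,0,0,10],[0,0,0,0,0,0,10],[0,0,0,0,0,0,10],[0,0,0,0,0,0,10],[0,0,0,0,0,0,10],[0,0,0,0,0,0,10],[0,0,0,0,0,0,10],[0,0,0,0,0,0,10]]
  ]
}}

```text
time_s: 47.6
eef_pos: [0.507, 0.2943, -0.0046]
eef_rot: [-0.0, 0.748, 0.664, -0.0]
wrist_force: [0.0, -0.5, -0.6]
opening: 0.239
grasp_force: 58.8
```

```bash
python3 d.py .512 .0618 .06
```

```text
t 47.6 pos [ 0.507   0.2943 -0.0046] shift [-230.3   32.5  -64.6] turn [-0.0001  0.      0.0032] q [0.32 0.45 1.7  0.   0.99 0.44] F [ 0.  -0.5 -0.6] op 20.4 gf 58.8
```

{"name": "jog_arm", "arguments": {
  "series": [
    [[0,0,-15,0,0,0,10],[0,0,-40,0,0,0,10],[0,0,-45,0,0,0,10],[-33,5,0,0,0,0,10],[-33,5,0,0,0,0,10],[-33,5,0,0,0,0,10],[-33,5,0,0,0,0,10],[-33,4,0,0,0,0,10],[-33,4,0,0,0,0,10],[-32,4,0,0,0,0,10]]
  ]
}}

```text
time_s: 48.6
eef_pos: [0.5117, 0.0607, 0.0966]
eef_rot: [0.001, 0.748, 0.664, 0.0]
wrist_force: [0.9, 1.1, -0.9]
opening: 0.237
grasp_force: 58.9
```

```bash
python3 d.py .5121 .062 -.0046
```

```text
t 48.6 pos [0.5117 0.0607 0.0966] shift [1.400e+00 1.000e-01 1.012e+02] turn [0.0013 0.0001 0.0032] q [-0.11  0.16  1.84 -0.    1.14  0.01] F [ 0.9  1.1 -0.9] op 20.2 gf 58.9
```

{"name": "jog_arm", "arguments": {
  "series": [
    [[0.5,0,20,0,0,0,10],[0,0,25,0,0,0,10],[0,0,25,0,0,0,10],[0,0,15,0,0,0,10],[0,0,7,0,0,0,10],[0,0,3,0,0,0,10],[0,0,1,0,0,0,10],[0,0,0,0,0,0,10],[0,0,0,0,0,0,10],[0,0,0,0,0,0,10]]
  ]
}}

```text
time_s: 49.6
eef_pos: [0.5121, 0.0626, 0.0]
eef_rot: [0.0, 0.748, 0.664, 0.0]
wrist_force: [-0.4, 0.1, -1.0]
opening: 0.237
grasp_force: 58.9
```

```bash
python3 d.py .5121 .062 -.0046
```

```text
t 49.6 pos [0.5121 0.0626 0.    ] shift [-0.6  0.   4.6] turn [ 0.0011 -0.      0.0033] q [-0.11  0.32  1.88 -0.    0.94  0.01] F [-0.4  0.1 -1. ] op 20.2 gf 58.9
```

{"name": "jog_arm", "arguments": {
  "series": [
    [[-0.5,0,2,0,0,0,10],[0,0,1.5,0,0,0,10],[0,0,0.7,0,0,0,10],[0,0,0,0,0,0,10],[0,0,0,0,0,0,10],[0,0,0,0,0,0,10],[0,0,0,0,0,0,10],[0,0,0,0,0,0,10],[0,0,0,0,0,0,10],[0,0,0,0,0,0,10]]
  ]
}}

```text
time_s: 50.6
eef_pos: [0.5115, 0.0621, -0.0047]
eef_rot: [-0.0, 0.748, 0.664, -0.0]
wrist_force: [-3.0, -0.9, 4.6]
opening: 0.241
grasp_force: 59.6
```

```bash
python3 d.py .5121 .062 -.0046
```

```text
t 50.6 pos [ 0.5115  0.0621 -0.0047] shift [-0.   0.6 -0.1] turn [-0.0002  0.0001  0.0033] q [-0.11  0.33  1.89 -0.    0.93  0.01] F [-3.  -0.9  4.6] op 20.6 gf 59.6
```

{"name": "jog_arm", "arguments": {
  "series": [
    [[0,0.3,-0.5,0,0,0,10],[0,0,0,0,0,0,40],[0,0,0,0,0,0,40],[0,0,0,0,0,0,40],[0,0,0,0,0,0,40],[0,0,-20,0,0,0,40],[0,0,-35,0,0,0,46],[0,0,-30,0,0,0,46],[0,0,0,0,0,0,46],[0,0,0,0,0,0,46]]
  ]
}}

```text
time_s: 51.6
eef_pos: [0.5124, 0.062, 0.0813]
eef_rot: [0.001, 0.748, 0.664, 0.001]
wrist_force: [0.3, -0.6, -0.8]
opening: 0.54
grasp_force: 0.0
```

```bash
python3 d.py .5022 .2387 .08
```

```text
t 51.6 pos [0.5124 0.062  0.0813] shift [174.2 -31.1   1.2] turn [ 0.0018 -0.      0.0032] q [-0.11  0.18  1.85  0.    1.11  0.01] F [ 0.3 -0.6 -0.8] op 46.1 gf 0.0
```

{"name": "jog_arm", "arguments": {
  "series": [
    [[35,-6,0,0,0,0,46],[35,-6,0,0,0,0,46],[35,-6,0,0,0,0,46],[35,-6,0,0,0,0,46],[34,-6,0,0,0,0,46],[0,0,15,0,0,0,46],[0,0,0,0,0,0,46],[0,0,0,0,0,0,46],[0,0,0,0,0,0,46],[0,0,0,0,0,0,46]]
  ]
}}

```text
time_s: 52.6
eef_pos: [0.5032, 0.2375, 0.0659]
eef_rot: [0.0, 0.748, 0.663, 0.0]
wrist_force: [1.0, -1.2, 0.4]
opening: 0.534
grasp_force: 0.0
```

```bash
python3 d.py .5025 .2387 .0
```

```text
t 52.6 pos [0.5032 0.2375 0.0659] shift [ 1.1 -0.8 65.9] turn [ 0.0003 -0.0001  0.0017] q [ 0.23  0.29  1.76 -0.    1.1   0.35] F [ 1.  -1.2  0.4] op 45.6 gf 0.0
```

{"name": "jog_arm", "arguments": {
  "series": [
    [[0.7,-0.5,15,0,0,0,46],[0,0,20,0,0,0,46],[0,0,15,0,0,0,46],[0,0,10,0,0,0,46],[0,0,4,0,0,0,46],[0,0,1,0,0,0,46],[0,0,0,0,0,0,46],[0,0,0,0,0,0,46],[0,0,0,0,0,0,46],[0,0,0,0,0,0,46]]
  ]
}}

```text
time_s: 53.6
eef_pos: [0.5027, 0.2392, 0.0012]
eef_rot: [0.0, 0.748, 0.664, 0.0]
wrist_force: [0.6, 0.4, 0.4]
opening: 0.537
grasp_force: 0.0
```

```bash
python3 d.py .5025 .2387 .0
```

```text
t 53.6 pos [0.5027 0.2392 0.0012] shift [-0.6 -0.1  1.2] turn [ 0.0009 -0.0003  0.0033] q [ 0.23  0.39  1.78 -0.    0.97  0.35] F [0.6 0.4 0.4] op 45.9 gf 0.0
```

{"name": "jog_arm", "arguments": {
  "series": [
    [[-0.4,0,1.2,0,0,0,46],[0,0,0,0,0,0,15],[0,0,0,0,0,0,15],[0,0,0,0,0,0,15],[0,0,0,0,0,0,15],[0,0,0,0,0,0,15],[0,0,0,0,0,0,15],[0,0,0,0,0,0,15],[0,0,0,0,0,0,15],[0,0,0,0,0,0,15]]
  ]
}}

```text
time_s: 54.6
eef_pos: [0.5024, 0.2388, -0.0004]
eef_rot: [0.0, 0.748, 0.664, 0.0]
wrist_force: [-0.5, -0.4, 3.2]
opening: 0.304
grasp_force: 58.9
```

```bash
python3 d.py .5057 .0125 .06
```

```text
t 54.6 pos [ 5.024e-01  2.388e-01 -4.000e-04] shift [-224.3   30.1  -60.4] turn [ 0.0003 -0.0001  0.0032] q [ 0.23  0.39  1.78 -0.    0.97  0.35] F [-0.5 -0.4  3.2] op 26.0 gf 58.9
```

{"name": "jog_arm", "arguments": {
  "series": [
    [[0,0,-15,0,0,0,15],[0,0,-40,0,0,0,15],[0,0,-45,0,0,0,15],[-32,5,0,0,0,0,15],[-32,5,0,0,0,0,15],[-32,4,0,0,0,0,15],[-32,4,0,0,0,0,15],[-32,4,0,0,0,0,15],[-32,4,0,0,0,0,15],[-32,4,0,0,0,0,15]]
  ]
}}

```text
time_s: 55.6
eef_pos: [0.505, 0.0116, 0.1]
eef_rot: [0.0, 0.748, 0.664, 0.0]
wrist_force: [-0.2, 0.7, -0.3]
opening: 0.306
grasp_force: 59.2
```

```bash
python3 d.py .5056 .0129 .0
```

```text
t 55.6 pos [0.505  0.0116 0.1   ] shift [  1.4   0.4 100. ] turn [ 0.     -0.      0.0033] q [-0.21  0.13  1.86  0.    1.14 -0.09] F [-0.2  0.7 -0.3] op 26.1 gf 59.2
```

{"name": "jog_arm", "arguments": {
  "series": [
    [[0.5,0,20,0,0,0,15],[0,0,25,0,0,0,15],[0,0,25,0,0,0,15],[0,0,15,0,0,0,15],[0,0,7,0,0,0,15],[0,0,3,0,0,0,15],[0,0,1,0,0,0,15],[0,0,0,0,0,0,15],[0,0,0,0,0,0,15],[0,0,0,0,0,0,15]]
  ]
}}

```text
time_s: 56.6
eef_pos: [0.506, 0.0132, 0.0041]
eef_rot: [0.0, 0.748, 0.664, 0.0]
wrist_force: [-0.6, -0.2, -2.2]
opening: 0.306
grasp_force: 59.2
```

```bash
python3 d.py .5056 .0129 -.0004
```

```text
t 56.6 pos [0.506  0.0132 0.0041] shift [-0.3 -0.4  4.5] turn [0.0012 0.0001 0.0033] q [-0.21  0.29  1.91 -0.    0.94 -0.09] F [-0.6 -0.2 -2.2] op 26.1 gf 59.2
```

{"name": "jog_arm", "arguments": {
  "series": [
    [[-0.3,0,2,0,0,0,15],[0,0,1.5,0,0,0,15],[0,0,0.7,0,0,0,15],[0,0,0,0,0,0,15],[0,0,0,0,0,0,15],[0,0,0,0,0,0,15],[0,0,0,0,0,0,15],[0,0,0,0,0,0,15],[0,0,0,0,0,0,15],[0,0,0,0,0,0,15]]
  ]
}}

```text
time_s: 57.6
eef_pos: [0.5058, 0.0129, -0.0004]
eef_rot: [0.0, 0.748, 0.664, 0.0]
wrist_force: [-0.9, 1.0, 5.0]
opening: 0.303
grasp_force: 59.8
```

```bash
python3 d.py .5056 .0129 -.0004
```

```text
t 57.6 pos [ 5.058e-01  1.290e-02 -4.000e-04] shift [-0.  -0.2 -0. ] turn [0.0006 0.0001 0.0032] q [-0.21  0.3   1.91 -0.    0.93 -0.09] F [-0.9  1.   5. ] op 25.9 gf 59.8
```

Touching the floor at the expected height. Release, rise and back off towards the robot.

{"name": "jog_arm", "arguments": {
  "series": [
    [[0,0,-0.5,0,0,0,15],[0,0,0,0,0,0,44],[0,0,0,0,0,0,44],[0,0,0,0,0,0,44],[0,0,0,0,0,0,44],[0,0,-20,0,0,0,44],[0,0,-35,0,0,0,44],[0,0,-35,0,0,0,44],[0,0,-40,0,0,0,44],[0,0,-30,0,0,0,44]]
  ]
}}

```text
time_s: 58.6
eef_pos: [0.5061, 0.0129, 0.1623]
eef_rot: [0.001, 0.748, 0.664, 0.001]
wrist_force: [0.2, 0.7, 0.1]
opening: 0.518
grasp_force: 0.0
```

{"name": "jog_arm", "arguments": {
  "series": [
    [[46,-10,0,0,0,0,44],[46,-10,0,0,0,0,44],[46,-10,0,0,0,0,44],[46,-10,0,0,0,0,44],[46,-10,0,0,0,0,44],[46,-10,0,0,0,0,44],[46,-10,0,0,0,0,44],[46,-10,0,0,0,0,44],[46,-10,0,0,0,0,44],[0,0,0,0,0,0,44]]
  ]
}}

```text
time_s: 59.6
eef_pos: [0.4634, 0.4398, 0.1593]
eef_rot: [-0.001, 0.746, 0.666, 0.0]
wrist_force: [0.0, -0.9, -0.5]
opening: 0.517
grasp_force: 0.0
```

```bash
python3 - <<'E'
from h import *
t=grab("top"); s=grab("scene")
for n,c in(("top",t),("scene",s)):
    P=cloud(c); v=c["frame"].min(2); sat=cv2.cvtColor(c["frame"],cv2.COLOR_BGR2HSV)[...,1]
    for k,x,y,r,z0,z1,w in(("drum",.5115,.0617,.025,.058,.075,0),("ball",.5044,.0125,.025,.05,.08,0),("narrow",.562,.03,.023,.0165,.034,1),("wide",.567,-.192,.03,.042,.062,1),("loupe",.652,.235,.03,.015,.045,0)):
        m=(np.hypot(P[...,0]-x,P[...,1]-y)<r)&(P[...,2]>z0)&(P[...,2]<z1)
        if w: m&=(sat<45)&(v>90)
        q=P[m]; print(n,k,len(q),np.round(np.r_[cv2.minEnclosingCircle(q[:,:2].astype(np.float32))[0]],4) if len(q)>4 else "",np.round(np.percentile(q[:,2],95),4) if len(q) else "")
cv2.imwrite("pics/end.png",np.hstack([cv2.resize(t["frame"][110:240,270:450],(400,290)),cv2.resize(s["frame"][100:245,230:430],(400,290))]))
E
```

```text
top drum 85 [0.5099 0.0634] 0.0693
top ball 140 [0.5044 0.0135] 0.0709
top narrow 195 [0.5593 0.0296] 0.0282
top wide 322 [ 0.5661 -0.1932] 0.0538
top loupe 183 [0.6516 0.2339] 0.0352
scene drum 0  
scene ball 20 [0.5006 0.0191] 0.0598
scene narrow 0  
scene wide 0  
scene loupe 0
```

View pics/end.png

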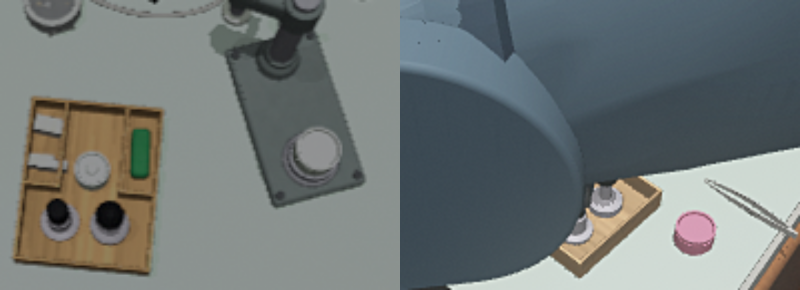

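The top crop shows the wide die on the press (315,150), the narrow die in the pocket (92,170) and both pushers upright in their places (58,213 and 110,217). The loupe reads unmoved. Handing in.

```bash
python3 -c "
from bench import ctrl
print(ctrl.hand_in())"
```

```text
the job is handed in; nothing more can be done
None
```

The die change is done and handed in at about 60 s: the wide die is pressed home on the spigot, the narrow die stands in the pocket, both pushers are back upright within about 3 mm of where they stood, and the loupe is unmoved.

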